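# Set the attenuator lever to its third click and run the test

## Robot

A 7-joint arm with a two-finger parallel gripper is mounted at the origin on the work surface. World frame = base frame: x ahead of the robot, y to its left, z up, the work surface at z = 0. Lengths are in m, angles in rad, forces in N, time in s.
With the tool pointing down it reaches from about 0.35 to 0.775 m from the base axis. Payload 3.1 kg.
Tool frame: the origin (TCP) lies midway between the tips of the shut fingers; the grasp point (between the pads) lies 19 mm behind it (bot.hold_point_z is the distance from the TCP to the grasp point, in m); x points along the fingers, z is the direction in which the jaws open and shut, and the axes are right-handed (so a half turn about x gives the same grasp; the last joint's range is limited). The gripper opens to 85 mm and grips with 20 to 120 N. Pads are 22 mm wide; open, the fingers measure 114 mm over their backs; the gripper's body (76 mm by 85 mm) begins 54 mm behind the grasp point. The pads swing forward as they close: fully open they stand 13 mm farther back than shut.
Start: joints at [1.151, 0.311, 0.014, 1.512, -0.004, 1.319, -0.027], TCP at [0.203, -0.511, 0.201] pointing down, gripper open.
Joint ranges: [-2.7, 2.7], [-0.3, 1.91], [-1.27, 1.3], [0.12, 2.57], [-1.44, 4.58], [0.2, 2.03], [-3.05, 3.05]. Speed limits (rad/s): [2.79, 2.79, 3.14, 3.14, 3.14, 3.14, 3.14].

## Interface

Orientations are given as [roll, pitch, yaw] about the fixed x, y, z axes, in that order (R = Rz(yaw) Ry(pitch) Rx(roll)).
In Python, from plant import bot gives the robot as it stands. The module is installed in compiled form; this text tells all that it offers.
- The arm moves only by the tool carry_out, never from a script. Its argument "moves" is a list of rows, each an object of numbers: "wx", "wy", "wz": the turn, a rotation vector about the tool's x, y, z normalised to -1 to 1, where 1 is 0.5 rad; "tx", "ty", "tz": the shift along the tool's x, y, z normalised to -1 to 1, where 1 is 300 mm; "gripper": the closure, from -1 (fully open) to 1 (shut). In form: [{"wx": .., "wy": .., "wz": .., "tx": .., "ty": .., "tz": .., "gripper": ..}, ...]. A call has 1 to 5 rows; each row is the pose to reach, as a shift and turn from the pose commanded when the call began, along the tool's axes at that moment; what a row does not reach only later rows make up. A row lasts 1/10 s, in which the tool goes at most 50 mm and 8.59 degrees, less where a joint would pass 70% of its speed; a pose out of reach is approached as far as the arm can. A call with a number of a shift or a turn outside -1 to 1 is refused whole. A call with a gripper value outside its range is refused whole. The fingers move at their own pace and stop on an object; "grip_force" is the grip in N (left out, the last holds). Time passes only in rows, so rows that repeat a pose let the fingers close. It gives the time, the measured TCP pose, the force and the opening at its end, in the units of the state.
- bot.get_obs(): the state, without advancing time (a new reading comes with each control period).
- bot.get_image(name): name is "scene" or "top"; returns the picture (420x560x3 uint8, red, green, blue); there is no depth.
- bot.camera_model(name): a dict with "vertical_fov" (degrees; the focal length in pixels is half the picture's height over the tangent of half this angle, whatever the lens; pixels are square), "cx", "cy" (the principal point, pixels), "D" ([k1, k2, p1, p2, k3] as OpenCV has them; the pictures are not rectified), "extrinsics" (4x4, takes a point from camera to world coordinates). Camera axes: x right, y down, z forward; pixel columns grow to the right and rows downward; lengths in m; the calibration is good to about 2 mm. A picture is of the moment at which its call begins. camera_model takes no time and is no camera call.
- bot.sign_off(): hands the job in, once; it reports no verdict.
The state is a dict: "time_s": time; "qpos": joint angles; "joint_vel": joint speeds; "effort": joint torques, N m; "eef_pos": TCP position; "ee_rot": TCP orientation; "force": force on the tool from outside, world axes, zero at the start; "moment": the same for the moment, N m; "grip_width": finger opening in m.
Only numpy, scipy, OpenCV 4.12 (cv2) and the standard library are available. Lean on these libraries where they do the work, as an engineer would, in place of code of your own. Each camera call takes 0.05 s, during which the arm holds its last target.

## Task

On the grey signal attenuator, push the black lever along its slot from the home end with the fingertips, counting the clicks, and leave it seated in the third click without ever running on past it. Then press the round test button on the same panel fully down, let it come back up, and finish clear of everything. Do not pinch the lever, do not press the button before the lever is set, and leave the set-top box, the bracket and the two bezels where they are.

Things in the scene. Friction and masses are not known exactly. Their poses are not given: they have to be found in the camera images.
- attenuator: Grey signal attenuator with an aluminium top panel, fixed, 150 mm (own x) x 240 (own y) x 60 high. Origin: centre of its underside; the panel lies 60 mm above. A slot in the panel runs along own y at own x = +20 mm. Five pairs of short dark lines beside it mark the five detents, at own y = -29, -13, +3, +19, +35 mm; the middle pair (+3) is the third detent.
- lever (a joint): Lever travel along the attenuator's own +y, m: 0 at the home stop (lever centre at own y = -65 mm), 0.102 at the far stop. Starts in the free run below 0.018 (0.5 N moves it). Detents at 0.036, 0.052, 0.068 (the third), 0.084, 0.100. Crests lie 8 mm before each; up to about 8 N takes it over a crest, just past which it springs 5 to 7 mm ahead into the detent and stays.
- lever_top (a point): Lever's centre line at the top of its black thumb piece, 28 mm above the panel; axes as the attenuator's, moves with the lever. The piece is 30 mm wide (own x), 14 mm long (own y, 7 mm either way), its underside 4 mm above the panel. Its rear half lever_c1 (own -y, home end) is a flat wall, pushed to +y; its front half lever_c2 is a step 8 mm lower.
- test (a joint): Travel of the test button in m: 0 up, 0.006 fully down; a spring brings it back, about 5 N holds it fully down.
- test_top (a point): Centre of the top of the round test button (28 mm across, grey, in a black housing), which is pressed straight down; 22 mm above the panel when up. It stands on the attenuator's panel at own x = -40 mm, own y = +85 mm.
- settop: Bystander: sealed cream set-top box, 130 x 200 x 45 mm, a teal card standing out of its front; origin at the centre of its underside. Loose, stands beyond the attenuator.
- bracket: Bystander: polished steel dish bracket, 85 x 60 x 60 mm; origin at the centre of its underside. Loose, beside or before the attenuator.
- bezel_a: Bystander: smoky acrylic LED bezel, a frame 44 x 90 x 14 mm; origin at the centre of its underside. Loose, beside or before the attenuator.
- bezel_b: Bystander: the other bezel, alike.

How it is judged:
On the way, in this order (a step that is already met when the one before it is completed fails the run):
1. the lever rests in the third detent (value of joint lever between 0.065 and 0.071 m), for 0.3 s.
2. the test button is pressed down while the lever is in the third detent (all of step 1 and value of joint test above 0.0045 m), for 0.05 s.
At the end, for the whole second after the job is handed in: The lever rests in the third detent (within 3 mm of 0.068), and the test button, pressed after that (at least 4.5 of its 6 mm), is up again (within 1.5 mm) (all of step 1 and velocity of joint lever between -0.005 and 0.005 m/s and value of joint test below 0.0015 m); the robot touches nothing.
It fails at once if the lever runs on past the third detent (over the next crest) (value of joint lever above 0.076 m).
It fails at once if the button is pressed before the lever is set (value of joint test above 0.003 m and value of joint lever below 0.062 m).
It fails at once if the lever is pinched (contact force between the fingers and lever_c1 above 1 N and contact force between the fingers and lever_c2 above 1 N).
It fails at once if a bystander is moved, lifted or carried (over 15 mm) or tipped (distance of any of settop, bracket, bezel_a, bezel_b from where it was at the start of the episode above 0.015 m or angle between any of settop, bracket, bezel_a, bezel_b's own z axis and vertical above 0.25 rad).
It also fails if it takes over 67 s, if anything falls off the work surface, if the arm or the gripper's body presses on something with over 40 N, if the wrist force passes 120 N, or if a joint passes its speed limit or range.

## Working session

There is one attempt and no reset: what is moved stays moved. The work goes in short steps, Python scripts to look and compute and a tool call to move; the robot and the scene stay as the last step left them, time stands still between calls to the robot, and variables do not carry over. Pictures are saved under pics/ and viewed, and the job is handed in when it is done.

Besides the shell and the picture viewer there is one more tool, called after ">>>" as name(argument=value, ...), one argument or row to a line, values as JSON. carry_out: Moves the arm, as the interface text tells. Scaled input: -1 to 1 covers 300 mm each way for a shift and 0.5 rad each way for a turn. Its arguments: {"type":"object","properties":{"moves":{"type":"array"},"grip_force":{"type":"number"}},"required":["moves"]}

```bash
mkdir -p pics; python3 - <<'E'
from plant import bot
import cv2
print(bot.get_obs())
for n in("scene","top"):
    cv2.imwrite(f"pics/{n}0.png",bot.get_image(n)[:,:,::-1]); print(n,bot.camera_model(n))
E
```

```text
{'time_s': 0.0, 'qpos': array([ 1.15129033,  0.31174505,  0.01399067,  1.51308408, -0.00440333,
        1.31917789, -0.02719372]), 'joint_vel': array([-1.03986422e-03, -1.50771704e-03, -1.78802591e-04, -2.37560128e-04,
        1.63707051e-03, -6.69140072e-05, -1.92763303e-03]), 'effort': array([ 5.37740889e-04, -3.79909980e+01,  1.46136079e-01, -2.30589813e+01,
        1.20930580e-02,  1.35266691e-02,  1.86872683e-06]), 'eef_pos': array([ 0.20259697, -0.51045718,  0.1996996 ]), 'ee_rot': array([-3.10221257,  1.56841274,  1.98806578]), 'force': array([-0.07006722,  0.23142025,  0.83841269]), 'moment': array([ 0.01711288, -0.01238721,  0.0205741 ]), 'grip_width': 0.08558355937690632}
scene {'vertical_fov': 48.63376210164063, 'cx': 283.9817052326374, 'cy': 215.94493065685475, 'D': array([0.04986711, 0.        , 0.        , 0.        , 0.        ]), 'extrinsics': array([[-0.40923592,  0.67109158, -0.61819256,  1.2256106 ],
       [ 0.91219357,  0.31629306, -0.26050259,  0.32840152],
       [ 0.02070892, -0.6705183 , -0.74160391,  0.85929322],
       [ 0.        ,  0.        ,  0.        ,  1.        ]])}
top {'vertical_fov': 49.161225686696575, 'cx': 283.6596312531817, 'cy': 212.90075425566957, 'D': array([-0.1470639,  0.       ,  0.       ,  0.       ,  0.       ]), 'extrinsics': array([[-1.04322377e-01, -9.69077060e-01,  2.23621319e-01,
         3.92568158e-01],
       [-9.94543528e-01,  1.01676627e-01, -2.33459791e-02,
         4.33223418e-02],
       [-1.13008525e-04, -2.24836643e-01, -9.74396465e-01,
         9.52781841e-01],
       [ 0.00000000e+00,  0.00000000e+00,  0.00000000e+00,
         1.00000000e+00]])}
```

View pics/scene0.png

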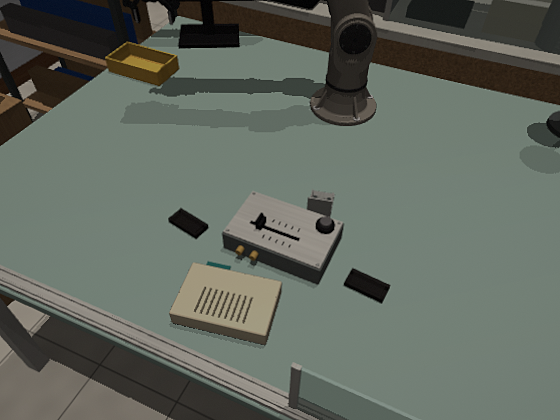

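View pics/top0.png

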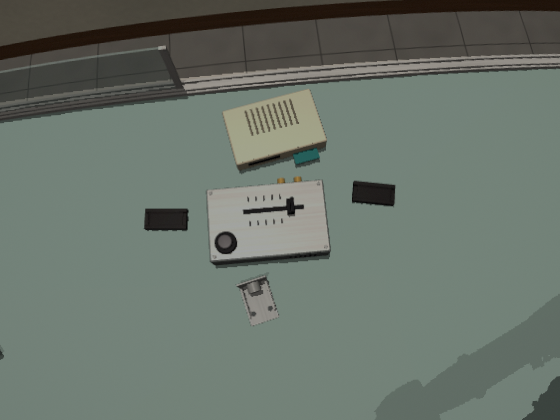

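```bash
python3 - <<'E'
import cv2
a=cv2.imread("pics/top0.png")[170:275,195:345]; cv2.imwrite("pics/topc.png",cv2.resize(a,None,fx=5.3,fy=5.3,interpolation=cv2.INTER_CUBIC))
a=cv2.imread("pics/scene0.png")[180:290,210:355]; cv2.imwrite("pics/scenec.png",cv2.resize(a,None,fx=5.3,fy=5.3,interpolation=cv2.INTER_CUBIC))
E
```

```text
(no output)
```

View pics/topc.png

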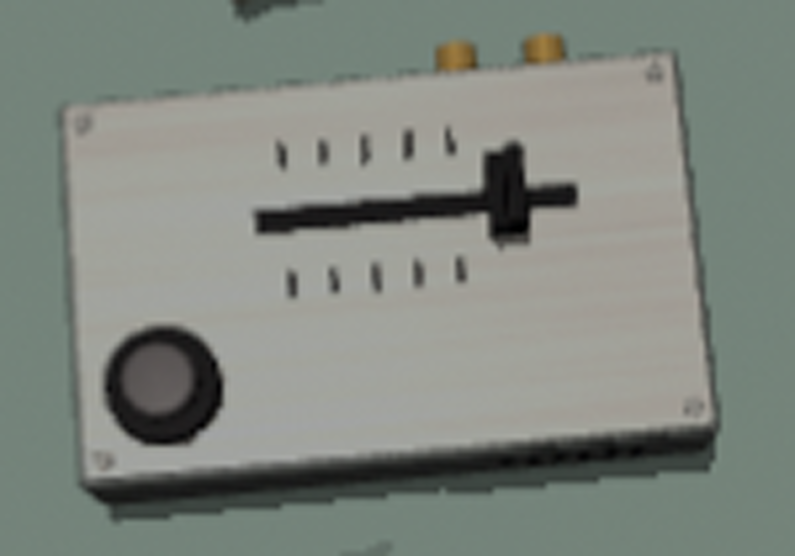

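View pics/scenec.png

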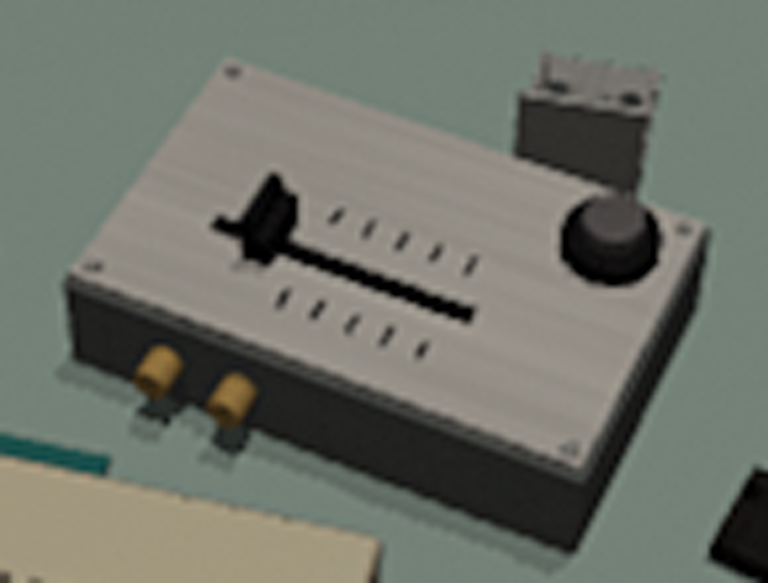

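```bash
cat >h.py <<'E'
import numpy as np,cv2
from plant import bot
from scipy.optimize import least_squares
def cam(n):
    m=bot.camera_model(n);f=210/np.tan(np.radians(m["vertical_fov"]/2))
    T=np.linalg.inv(m["extrinsics"]);K=np.array([[f,0,m["cx"]],[0,f,m["cy"]],[0,0,1]])
    return T,K,m["D"]
def proj(n,P):
    T,K,D=cam(n);return cv2.projectPoints(np.atleast_2d(P).astype(float),cv2.Rodrigues(T[:3,:3])[0],T[:3,3],K,D)[0][:,0]
def tri(a,b):
    r=least_squares(lambda p:np.r_[proj("top",p)[0]-a,proj("scene",p)[0]-b],[.5,0,.06]);return r.x,r.fun
def crop(p,o,s=5.3):return (np.array(p,float)+.5)/s-.5+np.array(o)
def ray(n,uv,z):
    T,K,D=cam(n);d=np.r_[cv2.undistortPoints(np.array([[uv]],float),K,D)[0,0],1]
    R=T[:3,:3].T;c=-R@T[:3,3];w=R@d;return c+w*(z-c[2])/w[2]
E
python3 - <<'E'
from h import *
own=[(75,120),(75,-120),(-75,-120),(-75,120)]
A=crop([(65,105),(675,53),(715,430),(82,482)],(195,170))
B=crop([(580,470),(68,283),(225,58),(708,232)],(210,180))
for a,b in zip(A,B): print(tri(a,b))
O=np.array([(x,y,0) for x,y in own])/1000
def W(p,O): 
    c,s=np.cos(p[3]),np.sin(p[3]);return O@np.array([[c,-s,0],[s,c,0],[0,0,1]]).T+p[:3]
f=lambda p:np.r_[proj("top",W(p,O))-A,proj("scene",W(p,O))-B].ravel()
r=least_squares(f,[.5,0,.06,0]);print(r.x,r.fun.round(1))
bt,_=tri(crop((158,378),(195,170)),crop((617,222),(210,180)));print("button",bt,_, W(r.x,np.array([[-.04,.085,.022]])))
for y in(-65,-29,3,35):
  print(y,W(r.x,np.array([[.02,y/1000,.028]])))
for n,o in(("top",(195,170)),("scene",(210,180))):
  print(n,[((proj(n,W(r.x,np.array([q])/1000))[0]+.5-o)*5.3-.5).round() for q in((41,3,0),(-1,3,0),(20,-51.5,0),(20,-51.5,28),(20,-60,28),(-40,85,22))])
E
```

```text
(array([0.66255641, 0.17346628, 0.05792255]), array([-0.64889087,  0.27969816, -0.73275724, -0.04164445]))
(array([ 0.65994941, -0.0618376 ,  0.05241577]), array([-0.83517186,  0.44514616, -1.01245716, -0.2124421 ]))
(array([ 0.51268401, -0.05967199,  0.05562233]), array([-0.21827455,  0.11075183, -0.29825496, -0.05176498]))
(array([0.51773502, 0.17730175, 0.05402414]), array([-0.52567929,  0.21963675, -0.665185  , -0.01593559]))
[ 0.58802378  0.05720165  0.05384619 -0.01691621] [-1.6 -0.2  0.2 -0.3  0.7  1.  -1.   1.6 -0.2  2.4 -2.2 -0.6 -0.6 -0.2
  0.2 -0.6]
button [0.54957314 0.14390641 0.07725636] [-0.83799004  0.36273086 -1.05937719 -0.0544992 ] [[0.54946731 0.1428661  0.07584619]]
-65 [[ 0.60692141 -0.00812736  0.08184619]]
-29 [[0.60753037 0.02786749 0.08184619]]
3 [[0.60807166 0.05986291 0.08184619]]
35 [[0.60861295 0.09185833 0.08184619]]
top [array([366., 163.]), array([374., 270.]), array([513., 204.]), array([514., 186.]), array([537., 184.]), array([157., 381.])]
scene [array([352., 323.]), array([394., 255.]), array([259., 246.]), array([258., 202.]), array([240., 196.]), array([609., 223.])]
```

```bash
cat >>h.py <<'E'
from scipy.spatial.transform import Rotation as Rn
def st():
    o=bot.get_obs();R=Rn.from_euler('xyz',o["ee_rot"]).as_matrix()
    print("t",round(o["time_s"],2),"p",o["eef_pos"].round(4),"F",o["force"].round(2),"w",round(o["grip_width"],4));print(R.round(3));return o,R
def go(dst,Rt=None):
    o,R=st();d=R.T@(np.array(dst)-o["eef_pos"]);print("t cmd",(d/.3).round(4))
    if Rt is not None: print("w cmd",(Rn.from_matrix(R.T@Rt).as_rotvec()/.5).round(4))
E
python3 - <<'E'
from h import *
# target: tool x down, tool z along world +-x aligned to attenuator (yaw -.017)
c,s=np.cos(-.017),np.sin(-.017)
for sg in(1,-1):
    z=sg*np.array([c,s,0]);x=np.array([0,0,-1.]);R=np.c_[x,np.cross(z,x),z]
    go([.607,-.06,.2],R)
E
```

```text
t 0.1 p [ 0.2026 -0.5106  0.1998] F [0.69 0.17 0.09] w 0.0856
[[-0.001  0.929  0.369]
 [ 0.002  0.369 -0.929]
 [-1.    -0.    -0.002]]
t cmd [ 1.100e-03  1.807e+00 -8.986e-01]
w cmd [-2.3519e+00 -3.9000e-03 -2.3000e-03]
t 0.1 p [ 0.2026 -0.5106  0.1998] F [0.69 0.17 0.09] w 0.0856
[[-0.001  0.929  0.369]
 [ 0.002  0.369 -0.929]
 [-1.    -0.    -0.002]]
t cmd [ 1.100e-03  1.807e+00 -8.986e-01]
w cmd [ 3.9313e+00 -2.5000e-03  4.3000e-03]
```

>>> carry_out(
  moves=[
    {"ty": 0.15,"tz": -0.07,"wx": -0.2,"gripper": 1},
    {"ty": 0.3,"tz": -0.15,"wx": -0.4,"gripper": 1},
    {"ty": 0.45,"tz": -0.22,"wx": -0.6,"gripper": 1},
    {"ty": 0.6,"tz": -0.3,"wx": -0.8,"gripper": 1},
    {"ty": 0.7,"tz": -0.35,"wx": -0.95,"gripper": 1},
  ],
)

```text
validation failed for argument at $.mo...
```

```bash
cat >>h.py <<'E'
c,s=np.cos(-.017),np.sin(-.017)
RT=np.c_[[0,0,-1.],np.cross([c,s,0],[0,0,-1.]),[c,s,0]]
E
python3 -c "
from h import *
go([.607,-.06,.2],RT)"
```

```text
t 0.1 p [ 0.2026 -0.5106  0.1998] F [0.69 0.17 0.09] w 0.0856
[[-0.001  0.929  0.369]
 [ 0.002  0.369 -0.929]
 [-1.    -0.    -0.002]]
t cmd [ 1.100e-03  1.807e+00 -8.986e-01]
w cmd [-2.3519e+00 -3.9000e-03 -2.3000e-03]
```

>>> carry_out(
  moves=[
    {"wx": -0.2,"wy": 0,"wz": 0,"tx": 0,"ty": 0.15,"tz": -0.07,"gripper": 1},
    {"wx": -0.4,"wy": 0,"wz": 0,"tx": 0,"ty": 0.3,"tz": -0.15,"gripper": 1},
    {"wx": -0.6,"wy": 0,"wz": 0,"tx": 0,"ty": 0.45,"tz": -0.22,"gripper": 1},
    {"wx": -0.8,"wy": 0,"wz": 0,"tx": 0,"ty": 0.6,"tz": -0.3,"gripper": 1},
    {"wx": -0.95,"wy": 0,"wz": 0,"tx": 0,"ty": 0.7,"tz": -0.35,"gripper": 1},
  ],
)

```text
time_s: 0.6
eef_pos: [0.3617, -0.3321, 0.2005]
ee_rot: [1.996, 1.569, 1.286]
force: [0.3, 0.1, -0.1]
grip_width: 0.0124
```

```bash
python3 -c "
from h import *
go([.607,-.06,.2],RT)"
```

```text
t 0.6 p [ 0.3617 -0.3321  0.2005] F [ 0.3   0.13 -0.15] w 0.0124
[[ 0.001  0.652  0.758]
 [ 0.002  0.758 -0.652]
 [-1.     0.002 -0.001]]
t cmd [0.0038 1.221  0.0288]
w cmd [-1.3861e+00 -3.0000e-04 -3.9000e-03]
```

>>> carry_out(
  moves=[
    {"wx": -0.2,"wy": 0,"wz": 0,"tx": 0,"ty": 0.15,"tz": 0,"gripper": 1},
    {"wx": -0.4,"wy": 0,"wz": 0,"tx": 0,"ty": 0.3,"tz": 0,"gripper": 1},
    {"wx": -0.6,"wy": 0,"wz": 0,"tx": 0,"ty": 0.45,"tz": 0.01,"gripper": 1},
    {"wx": -0.8,"wy": 0,"wz": 0,"tx": 0,"ty": 0.6,"tz": 0.01,"gripper": 1},
    {"wx": -0.95,"wy": 0,"wz": 0,"tx": 0,"ty": 0.75,"tz": 0.02,"gripper": 1},
  ],
)

```text
time_s: 1.1
eef_pos: [0.5123, -0.169, 0.2004]
ee_rot: [-2.983, 1.57, 3.061]
force: [1.1, -1.5, 0.1]
grip_width: 0.0001
```

```bash
python3 -c "
from h import *
go([.607,-.06,.2],RT)"
```

```text
t 1.1 p [ 0.5123 -0.169   0.2004] F [ 1.11 -1.5   0.05] w 0.0001
[[-0.001  0.237  0.971]
 [ 0.     0.971 -0.237]
 [-1.    -0.    -0.001]]
t cmd [0.0012 0.428  0.2204]
w cmd [-4.451e-01 -2.000e-03  1.000e-04]
```

>>> carry_out(
  moves=[
    {"wx": -0.15,"wy": 0,"wz": 0,"tx": 0,"ty": 0.14,"tz": 0.07,"gripper": 1},
    {"wx": -0.3,"wy": 0,"wz": 0,"tx": 0,"ty": 0.28,"tz": 0.14,"gripper": 1},
    {"wx": -0.445,"wy": 0,"wz": 0,"tx": 0.05,"ty": 0.4,"tz": 0.21,"gripper": 1},
    {"wx": -0.445,"wy": 0,"wz": 0,"tx": 0.15,"ty": 0.428,"tz": 0.22,"gripper": 1},
    {"wx": -0.445,"wy": 0,"wz": 0,"tx": 0.25,"ty": 0.428,"tz": 0.22,"gripper": 1},
  ],
)

```text
time_s: 1.6
eef_pos: [0.6081, -0.0578, 0.1246]
ee_rot: [1.19, 1.568, 1.175]
force: [0.9, -1.2, -0.3]
grip_width: 0.0002
```

```bash
cat > pic.py <<'E'
from h import *
import sys
k=sys.argv[1]
for n,o,w in(("top",(195,170),(150,105)),("scene",(210,160),(150,130))):
    a=bot.get_image(n)[:,:,::-1][o[1]:o[1]+w[1],o[0]:o[0]+w[0]]
    cv2.imwrite(f"pics/{n}{k}.png",cv2.resize(a,None,fx=5.3 if n=="top" else 4.6,fy=5.3 if n=="top" else 4.6,interpolation=cv2.INTER_CUBIC))
E
python3 pic.py 1; python3 -c "
from h import *
go([.607,-.06,.075],RT)"
```

```text
t 1.7 p [ 0.6025 -0.0615  0.1201] F [-1.67 -0.49 -1.  ] w -0.0002
[[-0.012  0.019  1.   ]
 [ 0.001  1.    -0.019]
 [-1.     0.    -0.012]]
t cmd [0.1503 0.0052 0.0167]
w cmd [-0.004  -0.0239 -0.0009]
```

View pics/top1.png

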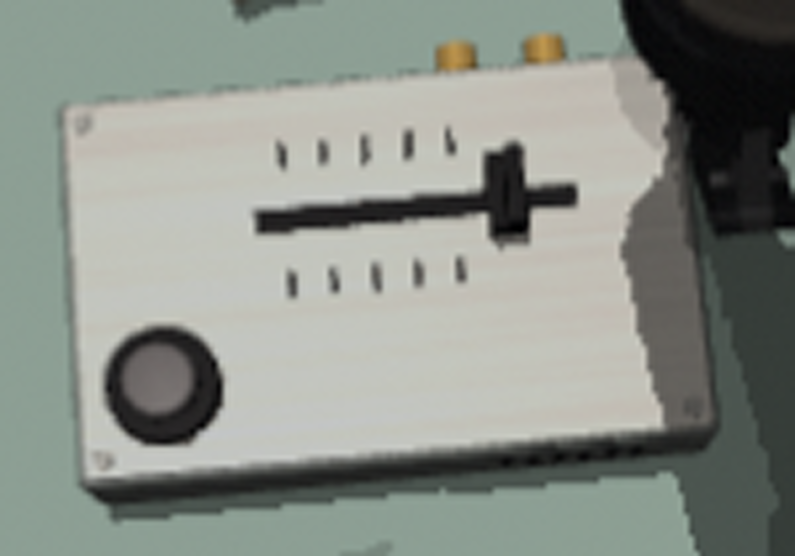

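View pics/scene1.png

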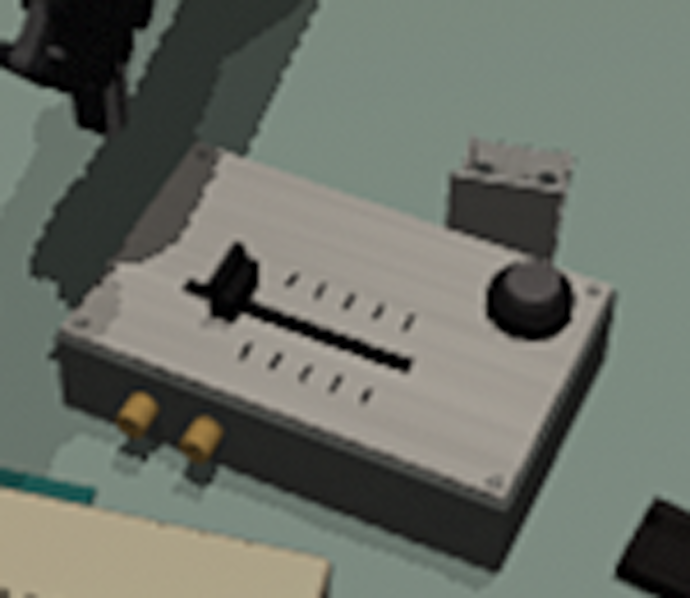

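>>> carry_out(
  moves=[
    {"wx": 0,"wy": -0.01,"wz": 0,"tx": 0.05,"ty": 0,"tz": 0.005,"gripper": 1},
    {"wx": 0,"wy": -0.01,"wz": 0,"tx": 0.1,"ty": 0,"tz": 0.005,"gripper": 1},
    {"wx": 0,"wy": -0.01,"wz": 0,"tx": 0.15,"ty": 0,"tz": 0.005,"gripper": 1},
    {"wx": 0,"wy": -0.01,"wz": 0,"tx": 0.15,"ty": 0,"tz": 0.005,"gripper": 1},
    {"wx": 0,"wy": -0.01,"wz": 0,"tx": 0.15,"ty": 0,"tz": 0.005,"gripper": 1},
  ],
)

```text
time_s: 2.2
eef_pos: [0.6088, -0.0626, 0.0819]
ee_rot: [-0.061, 1.565, -0.083]
force: [0.2, -0.1, 0.0]
grip_width: 0.0001
```

```bash
python3 pic.py 2; python3 -c "
from h import *
o,R=st()
print((proj('scene',o['eef_pos'])[0]+.5-(210,160))*4.6,(proj('top',o['eef_pos'])[0]+.5-(195,170))*5.3)
go([.607,-.04,.075],RT)"
```

```text
t 2.3 p [ 0.6095 -0.0622  0.0825] F [-0.35 -0.13 -0.16] w 0.0001
[[ 0.008  0.021  1.   ]
 [-0.     1.    -0.021]
 [-1.    -0.     0.008]]
[ 99.60047511 226.90629991] [695.44110071 161.80547359]
t 2.3 p [ 0.6095 -0.0622  0.0825] F [-0.35 -0.13 -0.16] w 0.0001
[[ 0.008  0.021  1.   ]
 [-0.     1.    -0.021]
 [-1.    -0.     0.008]]
t cmd [ 0.0249  0.074  -0.0099]
w cmd [-0.0081  0.0154  0.0006]
```

View pics/scene2.png

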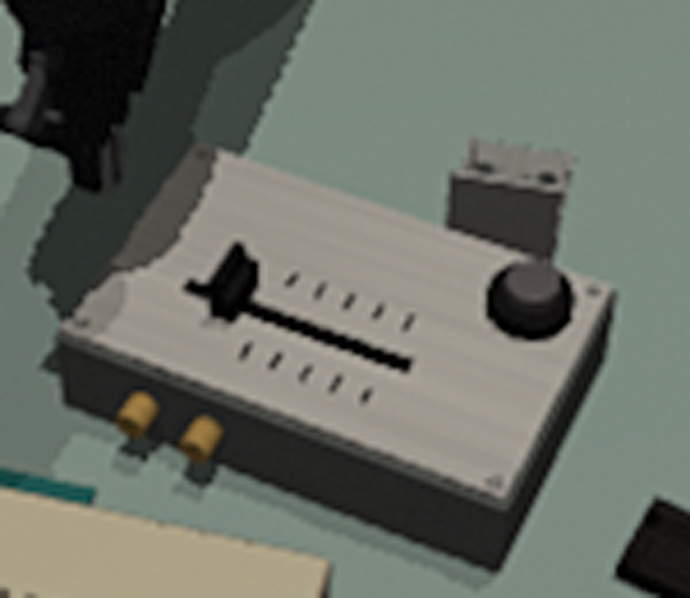

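```bash
python3 - <<'E'
from h import *
o=bot.get_obs()
for n in("top","scene"):
    u=proj(n,o["eef_pos"])[0];print(n,u)
    x,y=(u-40).round().astype(int)
    im=bot.get_image(n)[:,:,::-1]
    a=np.clip(im[y-10:y+70,x:x+80].astype(float)*2.5,0,255).astype(np.uint8)
    a=cv2.resize(a,None,fx=7,fy=7,interpolation=cv2.INTER_CUBIC)
    q=((u-(x,y-10)+.5)*7).astype(int); cv2.circle(a,tuple(int(v) for v in q),4,(0,0,255),1)
    cv2.imwrite(f"pics/{n}3.png",a)
E
```

```text
top [325.71530202 200.02933464]
scene [231.1522772 208.8274565]
```

View pics/scene3.png

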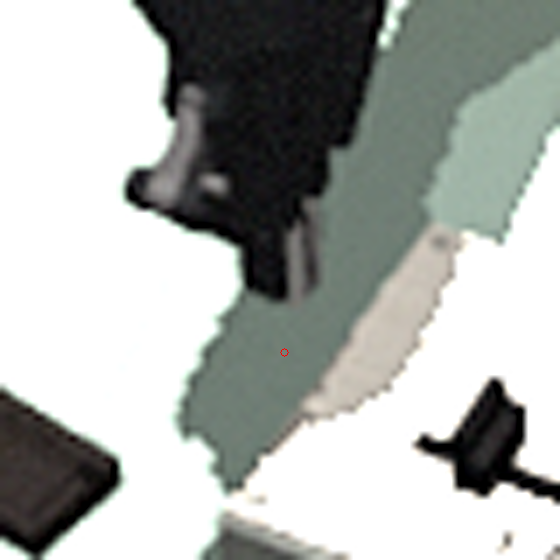

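View pics/top3.png

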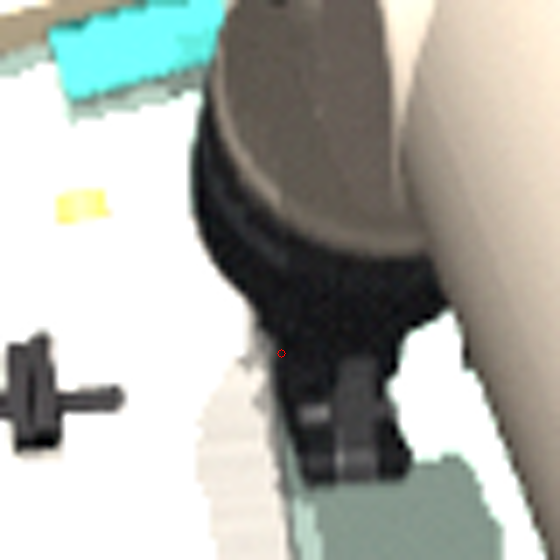

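```bash
python3 - <<'E'
from h import *
o,R=st();print(o["qpos"],o["joint_vel"])
e=o["eef_pos"]
for d in((0,0,0),(0,0,.01),(0,0,.02),(-.01,0,0),(-.02,0,0)):
    u=proj("scene",e+d)[0];v=proj("top",e+d)[0];print(d,(u-(191,159)+.5)*7,(v-(286,150)+.5)*7)
E
```

```text
t 2.4 p [ 0.6093 -0.062   0.0822] F [ 0.37  0.65 -0.37] w 0.0001
[[ 0.007  0.021  1.   ]
 [-0.     1.    -0.021]
 [-1.    -0.     0.007]]
[ 0.37075697  0.55867126 -0.44361927  1.49567568  0.25394818  1.13687317
 -0.13999543] [-0.0004991   0.00300763  0.00209018  0.00713603  0.00069182 -0.00278275
 -0.0007196 ]
(0, 0, 0) [285.39110697 352.72099384] [280.78025199 354.53861657]
(0, 0, 0.01) [283.42303283 331.61451088] [283.97802591 345.45306312]
(0, 0, 0.02) [281.42531756 310.20700665] [287.24547387 336.16749964]
(-0.01, 0, 0) [300.05296214 332.50098652] [285.25500496 388.98834373]
(-0.02, 0, 0) [314.54254421 312.51534303] [289.74190305 423.61328336]
```

```bash
python3 - <<'E'
from h import *
for n in("scene","top"):
    print(n,proj(n,[[0,0,0],[0,0,.1],[0,.06,0],[0,-.06,0],[.06,0,0],[-.06,0,0]]))
    cv2.imwrite(f"pics/{n}4.png",bot.get_image(n)[:,:,::-1])
E
```

```text
scene [[342.01082567 105.62332183]
 [345.86253031  77.33375134]
 [360.0797843  110.45541859]
 [324.33659505 100.87734583]
 [335.53446024 115.86418106]
 [348.18232943  95.86340398]]
top [[326.17330472 511.10946546]
 [331.02349323 532.51829296]
 [296.04015995 514.56231715]
 [356.11575942 507.19096595]
 [323.04702748 481.97989564]
 [329.16928255 539.2922442 ]]
```

View pics/scene4.png

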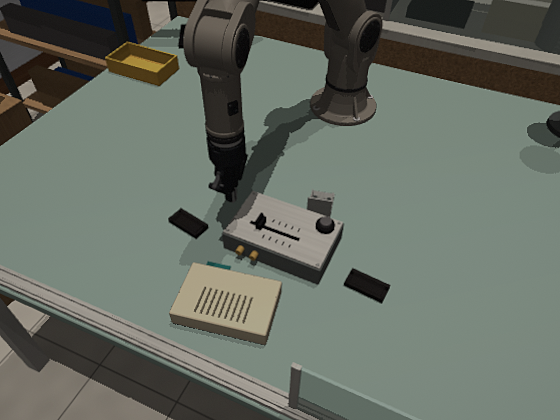

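View pics/top4.png

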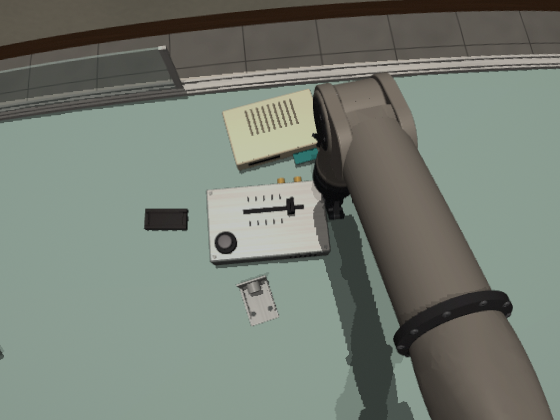

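>>> carry_out(
  moves=[
    {"wx": 0,"wy": 0.2,"wz": 0,"tx": -0.1,"ty": 0,"tz": -0.05,"gripper": 1},
    {"wx": 0,"wy": 0.4,"wz": 0,"tx": -0.2,"ty": 0,"tz": -0.1,"gripper": 1},
    {"wx": 0,"wy": 0.6,"wz": 0,"tx": -0.3,"ty": 0,"tz": -0.15,"gripper": 1},
    {"wx": 0,"wy": 0.8,"wz": 0,"tx": -0.3,"ty": 0,"tz": -0.2,"gripper": 1},
    {"wx": 0,"wy": 1,"wz": 0,"tx": -0.3,"ty": 0,"tz": -0.2,"gripper": 1},
  ],
)

```text
time_s: 3.0
eef_pos: [0.5481, -0.0608, 0.1736]
ee_rot: [-3.14, 1.077, 3.122]
force: [0.4, 0.0, 0.3]
grip_width: -0.0002
```

>>> carry_out(
  moves=[
    {"wx": 0,"wy": 0,"wz": 0,"tx": 0,"ty": 0,"tz": 0,"gripper": 1},
    {"wx": 0,"wy": 0,"wz": 0,"tx": 0,"ty": 0,"tz": 0,"gripper": 1},
    {"wx": 0,"wy": 0,"wz": 0,"tx": 0,"ty": 0,"tz": 0,"gripper": 1},
  ],
)

```text
time_s: 3.3
eef_pos: [0.5479, -0.0606, 0.1719]
ee_rot: [-3.141, 1.079, 3.122]
force: [-0.9, -0.9, 1.3]
grip_width: -0.0001
```

```bash
cat > tip.py <<'E'
from h import *
import sys
o,R=st();print(o["qpos"].round(4))
for n in("top","scene"):
    u=proj(n,o["eef_pos"])[0]
    x,y=(u-40).round().astype(int);x=max(x,0);y=max(y,0)
    im=bot.get_image(n)[:,:,::-1]
    a=np.clip(im[y:y+80,x:x+80].astype(float)*2,0,255).astype(np.uint8)
    a=cv2.resize(a,None,fx=7,fy=7,interpolation=cv2.INTER_CUBIC)
    q=((u-(x,y)+.5)*7).astype(int); cv2.circle(a,tuple(int(v) for v in q),4,(0,0,255),1)
    print(n,"origin",x,y,"tcp",q)
    cv2.imwrite(f"pics/{n}{sys.argv[1]}.png",a)
E
python3 tip.py 5
```

```text
t 3.3 p [ 0.5479 -0.0606  0.1719] F [-0.94 -0.94  1.34] w -0.0001
[[-0.472  0.02   0.881]
 [ 0.009  1.    -0.018]
 [-0.881 -0.    -0.472]]
[ 0.248   0.7909 -0.4007  0.9749  0.2319  1.9126 -0.1099]
top origin 294 181 tcp [281 284]
scene origin 203 123 tcp [280 284]
```

View pics/scene5.png

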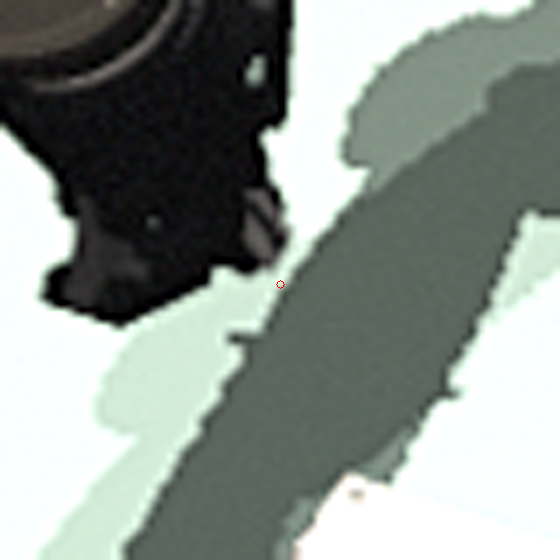

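View pics/top5.png

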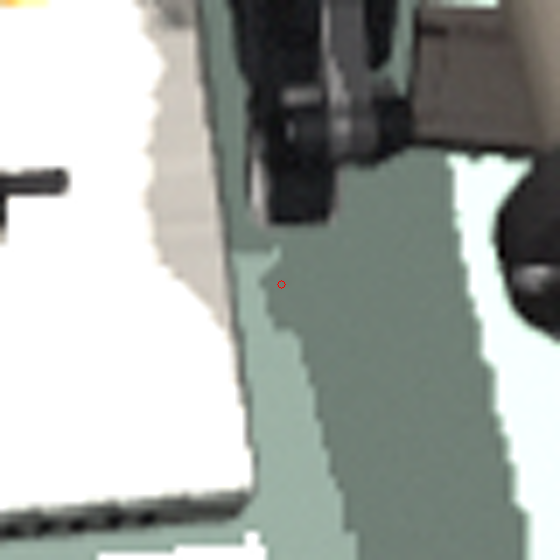

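```bash
python3 - <<'E'
from h import *
print(bot.hold_point_z)
o,R=st()
t=np.array([294,181])+np.array([297,222])/7.-.5; s=np.array([203,123])+np.array([265,264])/7.-.5
p,r=tri(t,s);print(p,r,R.T@(p-o["eef_pos"]))
E
```

```text
0.0187
t 3.4 p [ 0.5479 -0.0608  0.1726] F [-0.14 -0.58  0.3 ] w 0.0001
[[-0.472  0.021  0.882]
 [ 0.009  1.    -0.018]
 [-0.882 -0.001 -0.472]]
[ 0.5590048  -0.06237039  0.18919349] [-0.90949483  0.47962216 -1.27168628 -0.25886531] [-0.01986203 -0.00134988  0.00199569]
```

```bash
python3 -c "
from h import *
go([.567,-.04,.10],RT)"
```

```text
t 3.4 p [ 0.5479 -0.0608  0.1726] F [-0.14 -0.58  0.3 ] w 0.0001
[[-0.472  0.021  0.882]
 [ 0.009  1.    -0.018]
 [-0.882 -0.001 -0.472]]
t cmd [0.1841 0.0708 0.169 ]
w cmd [-7.200e-03 -9.823e-01 -7.000e-04]
```

>>> carry_out(
  moves=[
    {"wx": 0,"wy": -0.2,"wz": 0,"tx": 0.02,"ty": 0.02,"tz": 0.04,"gripper": 1},
    {"wx": 0,"wy": -0.45,"wz": 0,"tx": 0.06,"ty": 0.04,"tz": 0.08,"gripper": 1},
    {"wx": 0,"wy": -0.7,"wz": 0,"tx": 0.1,"ty": 0.07,"tz": 0.12,"gripper": 1},
    {"wx": 0,"wy": -0.98,"wz": 0,"tx": 0.15,"ty": 0.07,"tz": 0.16,"gripper": 1},
    {"wx": -0.007,"wy": -0.982,"wz": 0,"tx": 0.184,"ty": 0.07,"tz": 0.169,"gripper": 1},
  ],
)

```text
time_s: 3.9
eef_pos: [0.5584, -0.0395, 0.0967]
ee_rot: [-2.903, 1.561, -2.917]
force: [-0.4, 0.1, 0.1]
grip_width: 0.0001
```

>>> carry_out(
  moves=[
    {"wx": 0,"wy": 0,"wz": 0,"tx": 0,"ty": 0,"tz": 0,"gripper": 1},
    {"wx": 0,"wy": 0,"wz": 0,"tx": 0,"ty": 0,"tz": 0,"gripper": 1},
    {"wx": 0,"wy": 0,"wz": 0,"tx": 0,"ty": 0,"tz": 0,"gripper": 1},
  ],
)

```text
time_s: 4.2
eef_pos: [0.5692, -0.0402, 0.0999]
ee_rot: [0.893, 1.57, 0.875]
force: [-0.3, -0.5, 0.2]
grip_width: -0.0001
```

```bash
python3 -c "
from h import *
go([.567,-.04,.075],RT)"; python3 tip.py 6
```

```text
t 4.2 p [ 0.5692 -0.0402  0.0999] F [-0.27 -0.52  0.17] w -0.0001
[[ 0.001  0.018  1.   ]
 [ 0.001  1.    -0.018]
 [-1.     0.001  0.001]]
t cmd [ 0.083   0.0006 -0.0075]
w cmd [-0.0017  0.0013 -0.0017]
t 4.2 p [ 0.5692 -0.0402  0.0999] F [-0.27 -0.52  0.17] w -0.0001
[[ 0.001  0.018  1.   ]
 [ 0.001  1.    -0.018]
 [-1.     0.001  0.001]]
[ 0.3752  0.4691 -0.4657  1.5904  0.225   1.135  -0.1602]
top origin 278 179 tcp [281 285]
scene origin 208 155 tcp [280 283]
```

View pics/scene6.png

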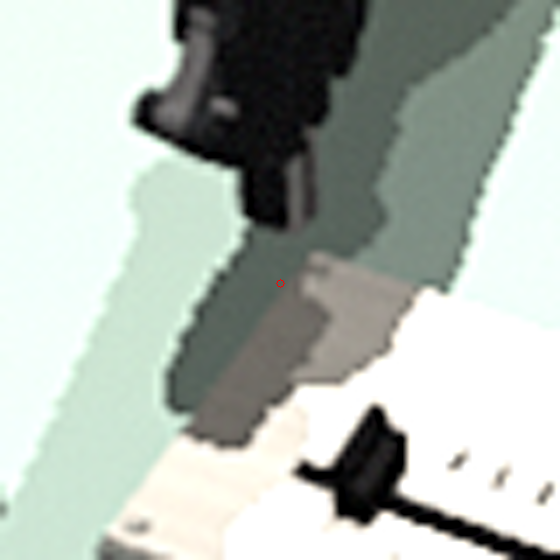

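>>> carry_out(
  moves=[
    {"wx": 0,"wy": 0,"wz": 0,"tx": 0.03,"ty": 0,"tz": 0,"gripper": 1},
    {"wx": 0,"wy": 0,"wz": 0,"tx": 0.06,"ty": 0,"tz": 0,"gripper": 1},
    {"wx": 0,"wy": 0,"wz": 0,"tx": 0.09,"ty": 0,"tz": 0,"gripper": 1},
    {"wx": 0,"wy": 0,"wz": 0,"tx": 0.11,"ty": 0,"tz": 0,"gripper": 1},
    {"wx": 0,"wy": 0,"wz": 0,"tx": 0.12,"ty": 0,"tz": 0,"gripper": 1},
  ],
)

```text
time_s: 4.8
eef_pos: [0.5657, -0.04, 0.0604]
ee_rot: [2.983, 1.564, 2.966]
force: [-0.9, -0.8, -0.0]
grip_width: 0.0004
```

>>> carry_out(
  moves=[
    {"wx": 0,"wy": 0,"wz": 0,"tx": 0.01,"ty": 0,"tz": 0,"gripper": 1},
    {"wx": 0,"wy": 0,"wz": 0,"tx": 0.015,"ty": 0,"tz": 0,"gripper": 1},
    {"wx": 0,"wy": 0,"wz": 0,"tx": 0.015,"ty": 0,"tz": 0,"gripper": 1},
  ],
)

```text
time_s: 5.1
eef_pos: [0.5666, -0.04, 0.0573]
ee_rot: [2.941, 1.567, 2.924]
force: [0.1, -0.6, 0.7]
grip_width: -0.0001
```

>>> carry_out(
  moves=[
    {"wx": 0,"wy": 0,"wz": 0,"tx": 0.01,"ty": 0,"tz": 0,"gripper": 1},
    {"wx": 0,"wy": 0,"wz": 0,"tx": 0.02,"ty": 0,"tz": 0,"gripper": 1},
    {"wx": 0,"wy": 0,"wz": 0,"tx": 0.02,"ty": 0,"tz": 0,"gripper": 1},
  ],
)

```text
time_s: 5.4
eef_pos: [0.5661, -0.0401, 0.0509]
ee_rot: [2.986, 1.566, 2.969]
force: [-0.8, -0.3, 0.7]
grip_width: 0.0001
```

>>> carry_out(
  moves=[
    {"wx": 0,"wy": 0,"wz": 0,"tx": 0.01,"ty": 0,"tz": 0,"gripper": 1},
    {"wx": 0,"wy": 0,"wz": 0,"tx": 0.01,"ty": 0,"tz": 0,"gripper": 1},
  ],
)

```text
time_s: 5.6
eef_pos: [0.5662, -0.0401, 0.0479]
ee_rot: [2.97, 1.566, 2.952]
force: [-0.4, -0.6, 0.3]
grip_width: -0.0001
```

```bash
python3 tip.py 7
```

```text
t 5.6 p [ 0.5662 -0.0401  0.0479] F [-0.37 -0.64  0.26] w -0.0001
[[-0.005  0.017  1.   ]
 [ 0.001  1.    -0.017]
 [-1.     0.001 -0.005]]
[ 0.3638  0.522  -0.4501  1.6515  0.2543  1.0316 -0.1836]
top origin 276 186 tcp [283 284]
scene origin 209 170 tcp [283 280]
```

View pics/scene7.png

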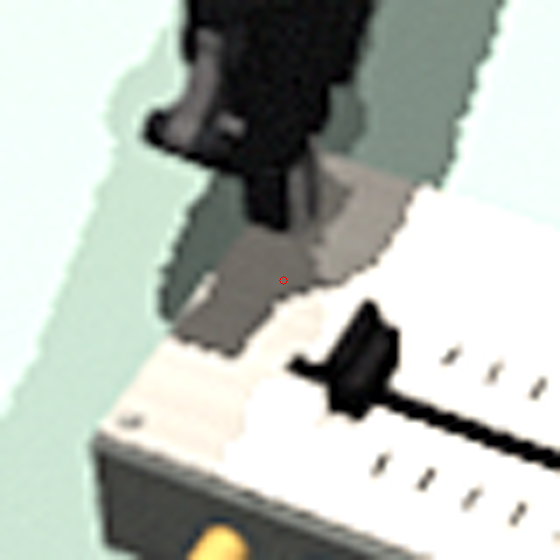

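>>> carry_out(
  moves=[
    {"wx": 0,"wy": 0,"wz": 0,"tx": 0,"ty": 0,"tz": 0.05,"gripper": 1},
    {"wx": 0,"wy": 0,"wz": 0,"tx": 0,"ty": 0,"tz": 0.1,"gripper": 1},
    {"wx": 0,"wy": 0,"wz": 0,"tx": 0,"ty": 0,"tz": 0.137,"gripper": 1},
    {"wx": 0,"wy": 0,"wz": 0,"tx": 0,"ty": 0,"tz": 0.137,"gripper": 1},
    {"wx": 0,"wy": 0,"wz": 0,"tx": 0,"ty": 0,"tz": 0.137,"gripper": 1},
  ],
)

```text
time_s: 6.2
eef_pos: [0.6072, -0.0406, 0.048]
ee_rot: [2.949, 1.566, 2.932]
force: [-0.1, -0.5, -0.3]
grip_width: 0.0002
```

```bash
python3 tip.py 8; python3 pic.py 8b;python3 -c "
from h import *
go([.607,-.015,.05],RT)"
```

```text
t 6.2 p [ 0.6072 -0.0406  0.048 ] F [-0.12 -0.53 -0.31] w 0.0002
[[-0.005  0.017  1.   ]
 [ 0.001  1.    -0.017]
 [-1.     0.001 -0.005]]
[ 0.3324  0.595  -0.4374  1.5296  0.2708  1.0824 -0.1847]
top origin 274 166 tcp [281 286]
scene origin 201 181 tcp [282 285]
t 6.4 p [ 0.607  -0.0407  0.0482] F [ 0.34 -0.37  0.51] w 0.0003
[[-0.005  0.017  1.   ]
 [ 0.001  1.    -0.017]
 [-1.     0.001 -0.005]]
t cmd [-0.006   0.0858 -0.0014]
w cmd [ 0.0001 -0.0091 -0.0013]
```

View pics/scene8.png

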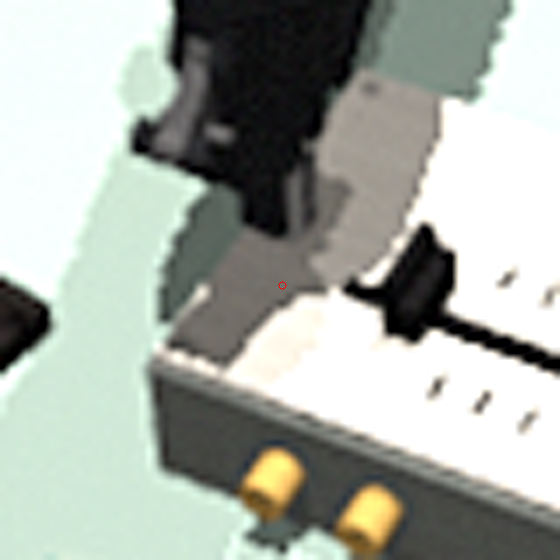

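View pics/top8b.png

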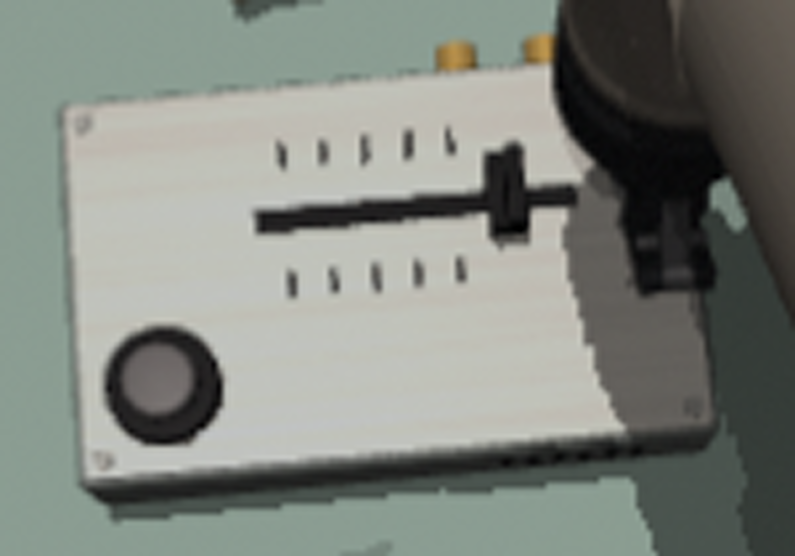

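>>> carry_out(
  moves=[
    {"wx": 0,"wy": 0,"wz": 0,"tx": 0,"ty": 0.03,"tz": 0,"gripper": 1},
    {"wx": 0,"wy": 0,"wz": 0,"tx": 0,"ty": 0.06,"tz": 0,"gripper": 1},
    {"wx": 0,"wy": -0.009,"wz": 0,"tx": 0,"ty": 0.085,"tz": 0,"gripper": 1},
    {"wx": 0,"wy": -0.009,"wz": 0,"tx": 0,"ty": 0.1,"tz": 0,"gripper": 1},
    {"wx": 0,"wy": -0.009,"wz": 0,"tx": 0,"ty": 0.1,"tz": 0,"gripper": 1},
  ],
)

```text
time_s: 6.9
eef_pos: [0.608, -0.0089, 0.0483]
ee_rot: [1.263, 1.569, 1.249]
force: [0.4, 0.4, 0.1]
grip_width: -0.0
```

```bash
cat > sc.py <<'E'
from h import *
import sys
o,R=st()
a=bot.get_image("scene")[:,:,::-1][190:260,225:325]
a=np.clip(a.astype(float)*1.8,0,255).astype(np.uint8)
cv2.imwrite(f"pics/sc{sys.argv[1]}.png",cv2.resize(a,None,fx=8,fy=8,interpolation=cv2.INTER_CUBIC))
E
python3 sc.py 9
```

```text
t 6.9 p [ 0.608  -0.0089  0.0483] F [0.36 0.43 0.13] w -0.0
[[ 0.001  0.015  1.   ]
 [ 0.002  1.    -0.015]
 [-1.     0.002  0.   ]]
```

View pics/sc9.png

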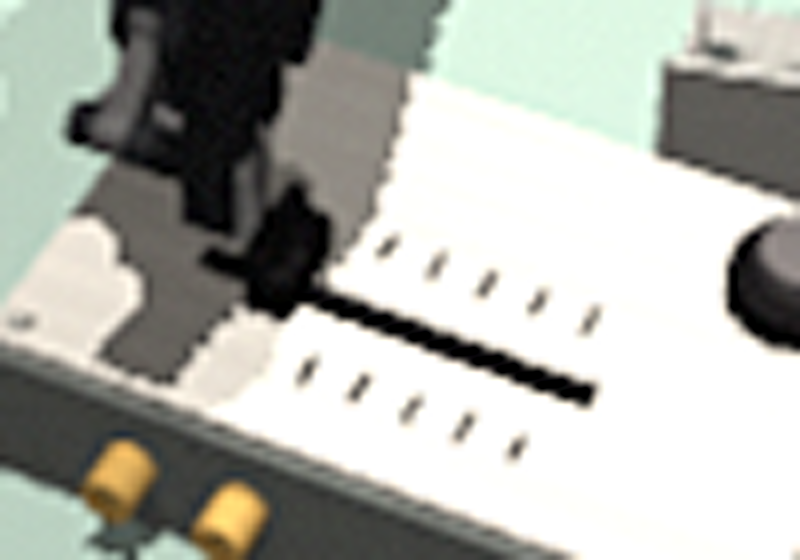

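>>> carry_out(
  moves=[
    {"wx": 0,"wy": 0,"wz": 0,"tx": 0,"ty": 0.01,"tz": 0,"gripper": 1},
    {"wx": 0,"wy": 0,"wz": 0,"tx": 0,"ty": 0.015,"tz": 0,"gripper": 1},
    {"wx": 0,"wy": 0,"wz": 0,"tx": 0,"ty": 0.015,"tz": 0,"gripper": 1},
  ],
)

```text
time_s: 7.25
eef_pos: [0.6082, -0.0064, 0.0481]
ee_rot: [0.997, 1.57, 0.98]
force: [0.2, 0.5, 1.0]
grip_width: -0.0002
```

>>> carry_out(
  moves=[
    {"wx": 0,"wy": 0,"wz": 0,"tx": 0,"ty": 0.01,"tz": 0,"gripper": 1},
    {"wx": 0,"wy": 0,"wz": 0,"tx": 0,"ty": 0.01,"tz": 0,"gripper": 1},
  ],
)

```text
time_s: 7.45
eef_pos: [0.6082, -0.0049, 0.0482]
ee_rot: [-1.337, 1.569, -1.355]
force: [0.0, -2.2, 0.6]
grip_width: -0.0003
```

```bash
python3 sc.py 10
```

```text
t 7.45 p [ 0.6082 -0.0049  0.0482] F [ 0.   -2.15  0.59] w -0.0003
[[ 0.     0.018  1.   ]
 [-0.001  1.    -0.018]
 [-1.    -0.001  0.   ]]
```

View pics/sc10.png

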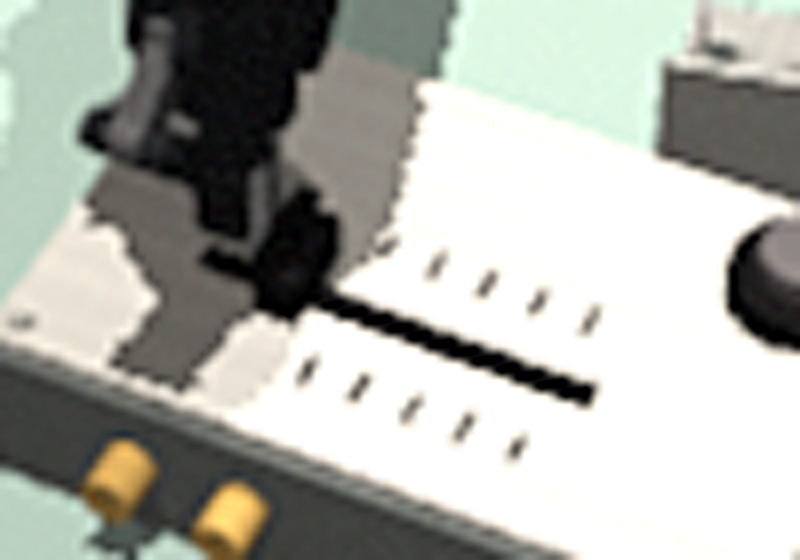

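>>> carry_out(
  moves=[
    {"wx": 0,"wy": 0,"wz": 0,"tx": 0,"ty": 0.01,"tz": 0,"gripper": 1},
    {"wx": 0,"wy": 0,"wz": 0,"tx": 0,"ty": 0.01,"tz": 0,"gripper": 1},
  ],
)

```text
time_s: 7.7
eef_pos: [0.6083, -0.0042, 0.0482]
ee_rot: [-1.534, 1.566, -1.554]
force: [-1.4, -6.5, 1.8]
grip_width: -0.0
```

>>> carry_out(
  moves=[
    {"wx": 0,"wy": 0,"wz": 0,"tx": 0,"ty": 0.01,"tz": 0,"gripper": 1},
    {"wx": 0,"wy": 0,"wz": 0,"tx": 0,"ty": 0.01,"tz": 0,"gripper": 1},
  ],
)

```text
time_s: 7.9
eef_pos: [0.6083, 0.0004, 0.0482]
ee_rot: [-1.422, 1.569, -1.441]
force: [-0.9, -2.7, 0.4]
grip_width: -0.0001
```

```bash
python3 sc.py 11
```

```text
t 7.9 p [6.083e-01 4.000e-04 4.820e-02] F [-0.92 -2.69  0.35] w -0.0001
[[ 0.     0.019  1.   ]
 [-0.002  1.    -0.019]
 [-1.    -0.002  0.   ]]
```

View pics/sc11.png

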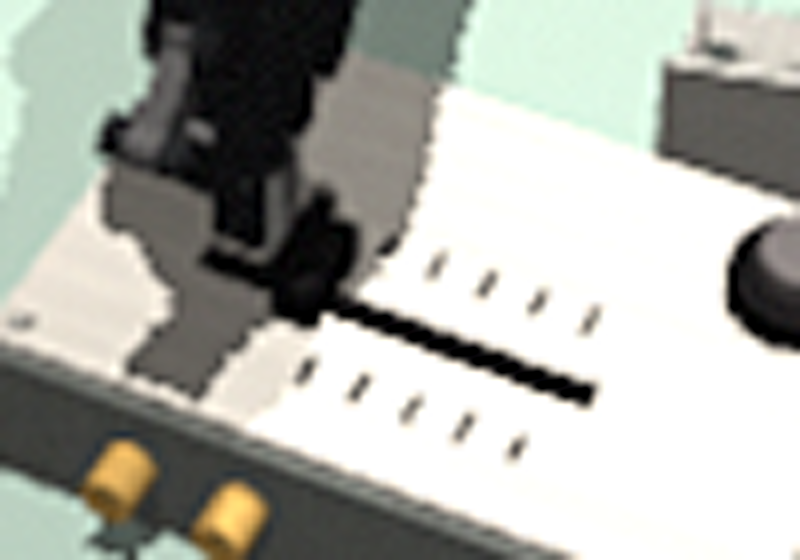

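>>> carry_out(
  moves=[
    {"wx": 0,"wy": 0,"wz": 0,"tx": 0,"ty": 0.005,"tz": 0,"gripper": 1},
    {"wx": 0,"wy": 0,"wz": 0,"tx": 0,"ty": 0.005,"tz": 0,"gripper": 1},
  ],
)

```text
time_s: 8.15
eef_pos: [0.6084, 0.0069, 0.0483]
ee_rot: [1.397, 1.567, 1.382]
force: [-0.5, -0.5, 0.2]
grip_width: -0.0003
```

>>> carry_out(
  moves=[
    {"wx": 0,"wy": 0,"wz": 0,"tx": 0,"ty": 0.005,"tz": 0,"gripper": 1},
    {"wx": 0,"wy": 0,"wz": 0,"tx": 0,"ty": 0.005,"tz": 0,"gripper": 1},
  ],
)

```text
time_s: 8.35
eef_pos: [0.6084, 0.0078, 0.0482]
ee_rot: [1.342, 1.568, 1.327]
force: [-0.0, 0.4, 0.4]
grip_width: -0.0
```

```bash
python3 sc.py 12
```

```text
t 8.35 p [0.6084 0.0078 0.0482] F [-0.04  0.38  0.43] w -0.0
[[ 0.001  0.015  1.   ]
 [ 0.003  1.    -0.015]
 [-1.     0.003  0.001]]
```

View pics/sc12.png

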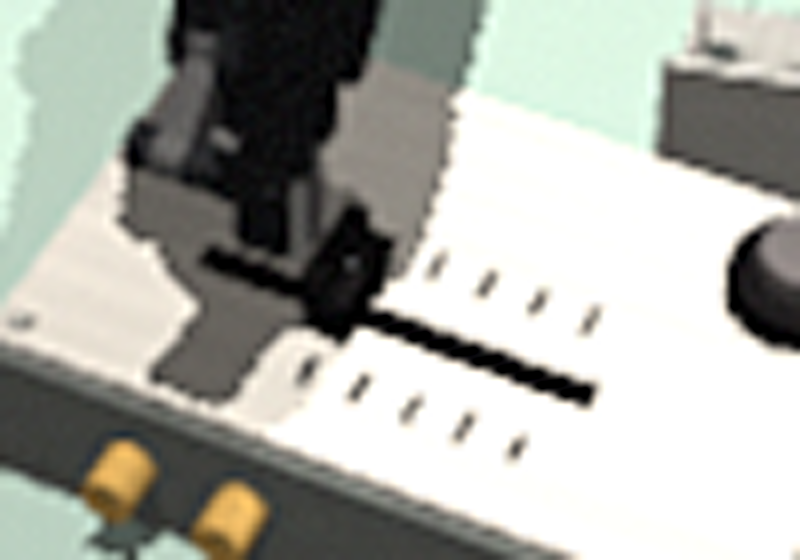

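>>> carry_out(
  moves=[
    {"wx": 0,"wy": 0,"wz": 0,"tx": 0,"ty": 0.01,"tz": 0,"gripper": 1},
    {"wx": 0,"wy": 0,"wz": 0,"tx": 0,"ty": 0.02,"tz": 0,"gripper": 1},
    {"wx": 0,"wy": 0,"wz": 0,"tx": 0,"ty": 0.03,"tz": 0,"gripper": 1},
    {"wx": 0,"wy": 0,"wz": 0,"tx": 0,"ty": 0.03,"tz": 0,"gripper": 1},
  ],
)

```text
time_s: 8.8
eef_pos: [0.6085, 0.0114, 0.0482]
ee_rot: [-1.569, 1.567, -1.587]
force: [-0.4, -4.6, 2.5]
grip_width: 0.0003
```

>>> carry_out(
  moves=[
    {"wx": 0,"wy": 0,"wz": 0,"tx": 0,"ty": 0.01,"tz": 0,"gripper": 1},
    {"wx": 0,"wy": 0,"wz": 0,"tx": 0,"ty": 0.01,"tz": 0,"gripper": 1},
  ],
)

```text
time_s: 9.0
eef_pos: [0.6085, 0.0128, 0.0483]
ee_rot: [-1.591, 1.565, -1.611]
force: [-1.2, -6.2, 2.1]
grip_width: 0.0001
```

>>> carry_out(
  moves=[
    {"wx": 0,"wy": 0,"wz": 0,"tx": 0,"ty": 0.005,"tz": 0,"gripper": 1},
    {"wx": 0,"wy": 0,"wz": 0,"tx": 0,"ty": 0.005,"tz": 0,"gripper": 1},
  ],
)

```text
time_s: 9.2
eef_pos: [0.6086, 0.0165, 0.0482]
ee_rot: [-1.525, 1.568, -1.544]
force: [-0.7, -3.1, 0.6]
grip_width: 0.0002
```

>>> carry_out(
  moves=[
    {"wx": 0,"wy": 0,"wz": 0,"tx": 0,"ty": 0.005,"tz": 0,"gripper": 1},
    {"wx": 0,"wy": 0,"wz": 0,"tx": 0,"ty": 0.005,"tz": 0,"gripper": 1},
  ],
)

```text
time_s: 9.4
eef_pos: [0.6087, 0.0229, 0.0482]
ee_rot: [1.346, 1.567, 1.33]
force: [-0.2, 0.5, -0.4]
grip_width: 0.0
```

```bash
python3 sc.py 13
```

```text
t 9.4 p [0.6087 0.0229 0.0482] F [-0.22  0.51 -0.44] w 0.0
[[ 0.001  0.016  1.   ]
 [ 0.003  1.    -0.016]
 [-1.     0.003  0.001]]
```

View pics/sc13.png

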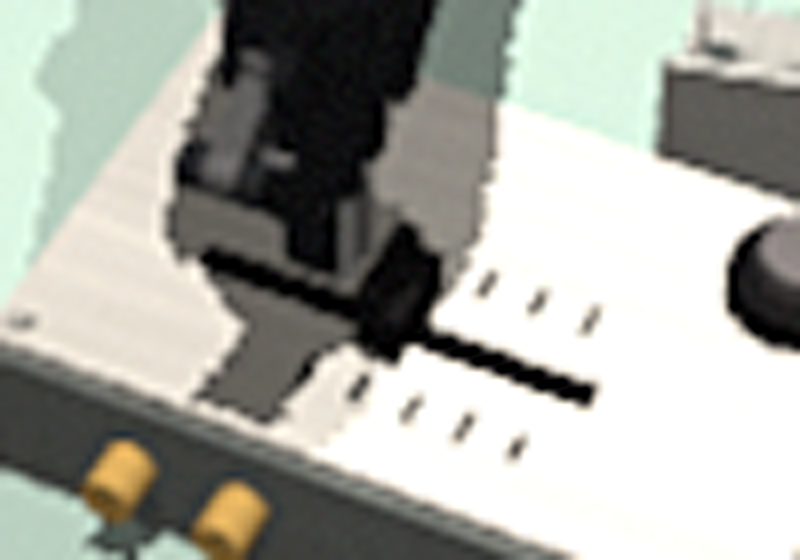

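>>> carry_out(
  moves=[
    {"wx": 0,"wy": 0,"wz": 0,"tx": 0,"ty": 0.01,"tz": 0,"gripper": 1},
    {"wx": 0,"wy": 0,"wz": 0,"tx": 0,"ty": 0.02,"tz": 0,"gripper": 1},
    {"wx": 0,"wy": 0,"wz": 0,"tx": 0,"ty": 0.03,"tz": 0,"gripper": 1},
    {"wx": 0,"wy": 0,"wz": 0,"tx": 0,"ty": 0.03,"tz": 0,"gripper": 1},
  ],
)

```text
time_s: 9.85
eef_pos: [0.6087, 0.0274, 0.0483]
ee_rot: [-1.549, 1.568, -1.568]
force: [-1.6, -5.7, 1.6]
grip_width: 0.0
```

>>> carry_out(
  moves=[
    {"wx": 0,"wy": 0,"wz": 0,"tx": 0,"ty": 0.01,"tz": 0,"gripper": 1},
    {"wx": 0,"wy": 0,"wz": 0,"tx": 0,"ty": 0.01,"tz": 0,"gripper": 1},
  ],
)

```text
time_s: 10.05
eef_pos: [0.6087, 0.029, 0.0483]
ee_rot: [-1.61, 1.567, -1.63]
force: [-1.5, -5.4, 2.5]
grip_width: 0.0003
```

>>> carry_out(
  moves=[
    {"wx": 0,"wy": 0,"wz": 0,"tx": 0,"ty": 0.005,"tz": 0,"gripper": 1},
    {"wx": 0,"wy": 0,"wz": 0,"tx": 0,"ty": 0.005,"tz": 0,"gripper": 1},
  ],
)

```text
time_s: 10.25
eef_pos: [0.6088, 0.0325, 0.0482]
ee_rot: [-1.487, 1.57, -1.505]
force: [-0.6, -3.0, 0.4]
grip_width: -0.0
```

```bash
python3 sc.py 14
```

```text
t 10.25 p [0.6088 0.0325 0.0482] F [-0.58 -3.    0.37] w -0.0
[[ 0.     0.019  1.   ]
 [-0.001  1.    -0.019]
 [-1.    -0.001  0.   ]]
```

View pics/sc14.png

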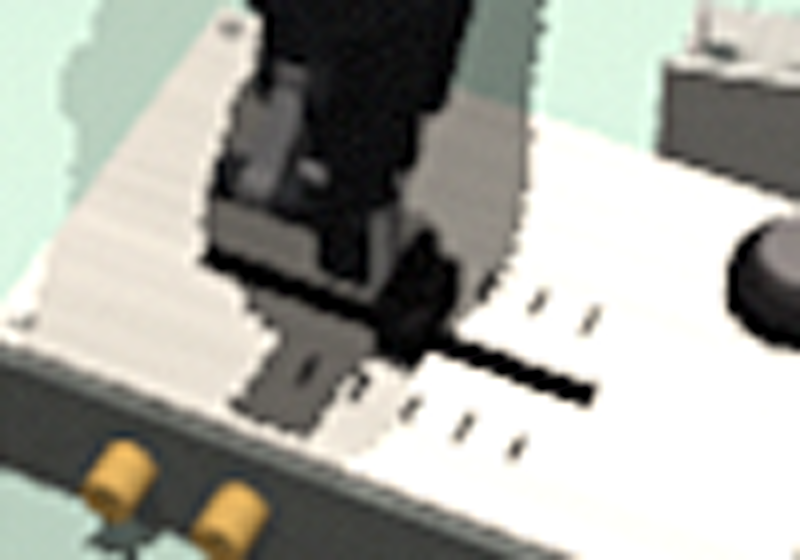

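>>> carry_out(
  moves=[
    {"wx": 0,"wy": 0,"wz": 0,"tx": 0,"ty": 0.004,"tz": 0,"gripper": 1},
    {"wx": 0,"wy": 0,"wz": 0,"tx": 0,"ty": 0.004,"tz": 0,"gripper": 1},
  ],
)

```text
time_s: 10.5
eef_pos: [0.6089, 0.0379, 0.0482]
ee_rot: [1.353, 1.567, 1.337]
force: [-1.0, -0.1, 0.4]
grip_width: 0.0002
```

```bash
python3 sc.py 15
```

```text
t 10.5 p [0.6089 0.0379 0.0482] F [-0.99 -0.11  0.36] w 0.0002
[[ 0.001  0.016  1.   ]
 [ 0.004  1.    -0.016]
 [-1.     0.004  0.001]]
```

View pics/sc15.png

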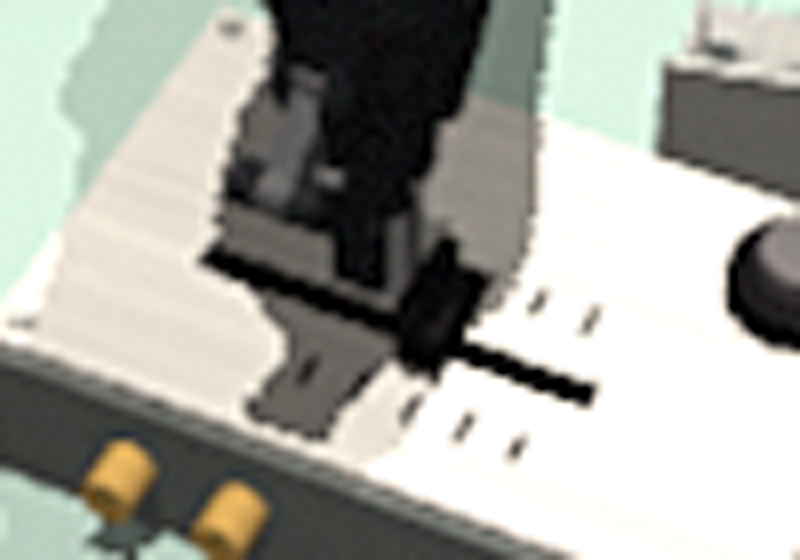

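>>> carry_out(
  moves=[
    {"wx": 0,"wy": 0,"wz": 0,"tx": 0,"ty": -0.04,"tz": 0,"gripper": 1},
    {"wx": 0,"wy": 0,"wz": 0,"tx": 0,"ty": -0.1,"tz": 0,"gripper": 1},
    {"wx": 0,"wy": 0,"wz": 0,"tx": -0.1,"ty": -0.15,"tz": 0,"gripper": 1},
    {"wx": 0,"wy": 0,"wz": 0,"tx": -0.25,"ty": -0.2,"tz": 0,"gripper": 1},
    {"wx": 0,"wy": 0,"wz": 0,"tx": -0.35,"ty": -0.35,"tz": 0,"gripper": 1},
  ],
)

```text
time_s: 11.05
eef_pos: [0.6088, -0.0606, 0.1543]
ee_rot: [0.863, 1.562, 0.855]
force: [1.6, 0.1, 0.7]
grip_width: 0.0003
```

```bash
python3 pic.py 16;python3 -c "
from h import *
go([.55,.143,.12],RT)"
```

```text
t 11.15 p [ 0.6108 -0.0761  0.1561] F [-0.05 -0.23 -0.35] w -0.0002
[[ 0.011  0.028  1.   ]
 [-0.007  1.    -0.028]
 [-1.    -0.007  0.011]]
t cmd [ 0.1131  0.725  -0.2244]
w cmd [-0.0223  0.0224  0.0134]
```

View pics/scene16.png

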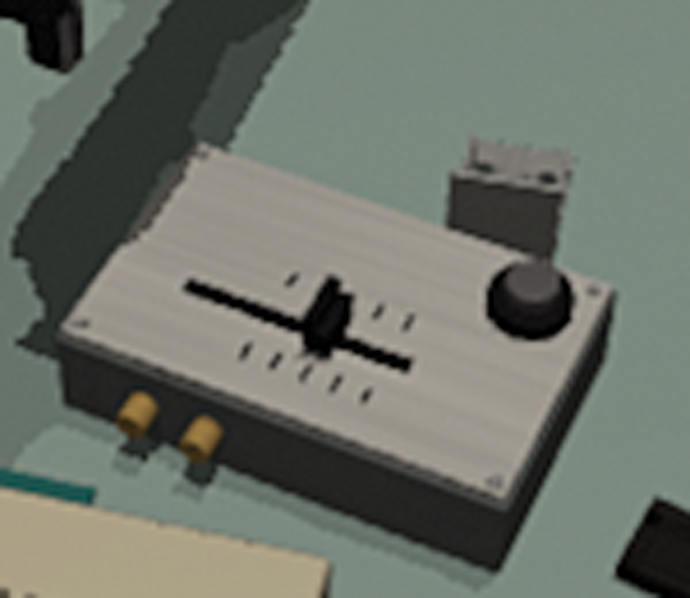

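View pics/top16.png

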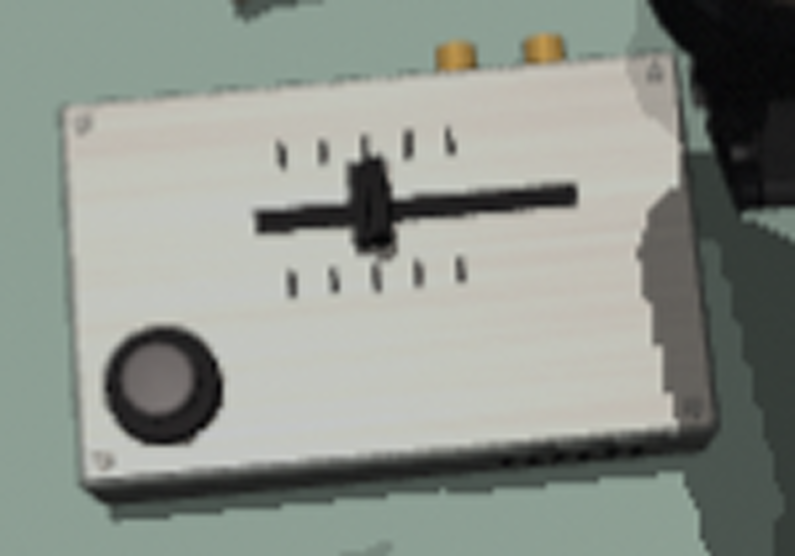

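>>> carry_out(
  moves=[
    {"wx": 0,"wy": 0,"wz": 0,"tx": 0,"ty": 0.14,"tz": -0.04,"gripper": 1},
    {"wx": 0,"wy": 0,"wz": 0,"tx": 0,"ty": 0.29,"tz": -0.09,"gripper": 1},
    {"wx": 0,"wy": 0,"wz": 0,"tx": 0,"ty": 0.44,"tz": -0.14,"gripper": 1},
    {"wx": 0,"wy": 0,"wz": 0,"tx": 0,"ty": 0.59,"tz": -0.19,"gripper": 1},
    {"wx": 0,"wy": 0,"wz": 0,"tx": 0,"ty": 0.725,"tz": -0.22,"gripper": 1},
  ],
)

```text
time_s: 11.65
eef_pos: [0.5435, 0.1545, 0.151]
ee_rot: [1.342, 1.569, 1.326]
force: [0.8, 0.5, -0.3]
grip_width: -0.0001
```

>>> carry_out(
  moves=[
    {"wx": 0,"wy": 0,"wz": 0,"tx": 0,"ty": 0,"tz": 0,"gripper": 1},
    {"wx": 0,"wy": 0,"wz": 0,"tx": 0,"ty": 0,"tz": 0,"gripper": 1},
    {"wx": 0,"wy": 0,"wz": 0,"tx": 0,"ty": 0,"tz": 0,"gripper": 1},
  ],
)

```text
time_s: 11.95
eef_pos: [0.5455, 0.1501, 0.1506]
ee_rot: [-0.982, 1.57, -1.002]
force: [0.1, -0.1, -0.2]
grip_width: 0.0001
```

```bash
python3 -c "
from h import *
go([.55,.1435,.08],RT)"
```

```text
t 11.95 p [0.5455 0.1501 0.1506] F [ 0.13 -0.06 -0.24] w 0.0001
[[ 0.     0.02   1.   ]
 [-0.001  1.    -0.02 ]
 [-1.    -0.001  0.001]]
t cmd [ 0.2354 -0.0216  0.0153]
w cmd [-0.0055  0.001   0.0015]
```

>>> carry_out(
  moves=[
    {"wx": 0,"wy": 0,"wz": 0,"tx": 0.06,"ty": -0.01,"tz": 0.01,"gripper": 1},
    {"wx": 0,"wy": 0,"wz": 0,"tx": 0.12,"ty": -0.022,"tz": 0.015,"gripper": 1},
    {"wx": 0,"wy": 0,"wz": 0,"tx": 0.18,"ty": -0.022,"tz": 0.015,"gripper": 1},
    {"wx": 0,"wy": 0,"wz": 0,"tx": 0.235,"ty": -0.022,"tz": 0.015,"gripper": 1},
    {"wx": 0,"wy": 0,"wz": 0,"tx": 0.235,"ty": -0.022,"tz": 0.015,"gripper": 1},
  ],
)

```text
time_s: 12.45
eef_pos: [0.5479, 0.1421, 0.0777]
ee_rot: [-2.762, 1.565, -2.783]
force: [-0.1, 0.8, -0.5]
grip_width: -0.0006
```

```bash
python3 tip.py 17;python3 -c "
from h import *
go([.55,.1435,.06],RT)"
```

```text
t 12.45 p [0.5479 0.1421 0.0777] F [-0.08  0.78 -0.5 ] w -0.0006
[[-0.005  0.021  1.   ]
 [-0.002  1.    -0.021]
 [-1.    -0.002 -0.005]]
[ 0.0777  0.4953 -0.5048  1.6224  0.2612  1.0972 -0.5187]
top origin 185 202 tcp [280 283]
scene origin 284 181 tcp [286 280]
t 12.55 p [0.5498 0.1439 0.0804] F [-0.18  0.09  0.38] w 0.0002
[[ 0.    0.02  1.  ]
 [ 0.    1.   -0.02]
 [-1.    0.    0.  ]]
t cmd [ 0.0681 -0.0015  0.0006]
w cmd [-0.006   0.0003 -0.0003]
```

View pics/scene17.png

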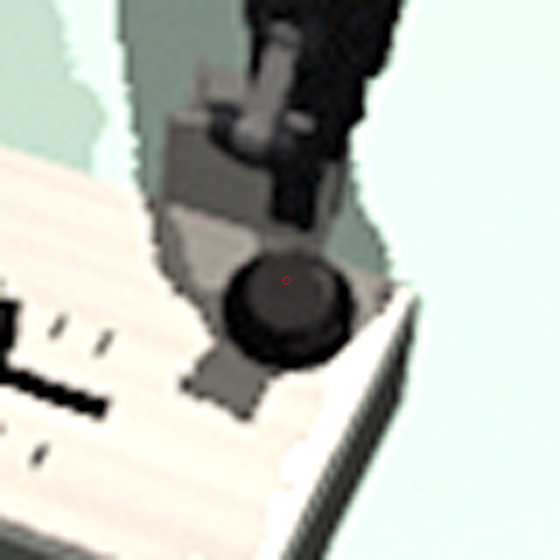

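View pics/top17.png

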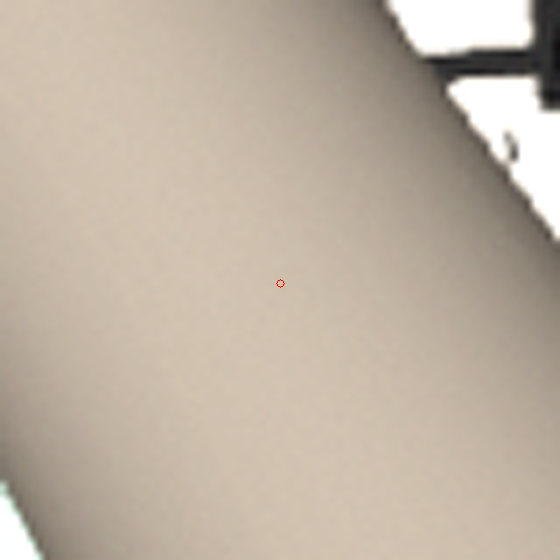

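>>> carry_out(
  moves=[
    {"wx": 0,"wy": 0,"wz": 0,"tx": 0.02,"ty": 0,"tz": 0,"gripper": 1},
    {"wx": 0,"wy": 0,"wz": 0,"tx": 0.04,"ty": 0,"tz": 0,"gripper": 1},
    {"wx": 0,"wy": 0,"wz": 0,"tx": 0.05,"ty": 0,"tz": 0,"gripper": 1},
    {"wx": 0,"wy": 0,"wz": 0,"tx": 0.055,"ty": 0,"tz": 0,"gripper": 1},
    {"wx": 0,"wy": 0,"wz": 0,"tx": 0.055,"ty": 0,"tz": 0,"gripper": 1},
  ],
)

```text
time_s: 13.05
eef_pos: [0.5491, 0.1458, 0.0638]
ee_rot: [1.314, 1.57, 1.297]
force: [-1.0, -0.3, 0.4]
grip_width: -0.0002
```

>>> carry_out(
  moves=[
    {"wx": 0,"wy": 0,"wz": 0,"tx": 0.01,"ty": 0,"tz": 0,"gripper": 1},
    {"wx": 0,"wy": 0,"wz": 0,"tx": 0.01,"ty": 0,"tz": 0,"gripper": 1},
  ],
)

```text
time_s: 13.25
eef_pos: [0.5491, 0.1457, 0.0607]
ee_rot: [1.518, 1.57, 1.501]
force: [-1.0, -0.2, -0.5]
grip_width: 0.0
```

>>> carry_out(
  moves=[
    {"wx": 0,"wy": 0,"wz": 0,"tx": 0.01,"ty": 0,"tz": 0,"gripper": 1},
    {"wx": 0,"wy": 0,"wz": 0,"tx": 0.01,"ty": 0,"tz": 0,"gripper": 1},
  ],
)

```text
time_s: 13.45
eef_pos: [0.549, 0.1456, 0.0576]
ee_rot: [1.983, 1.57, 1.966]
force: [0.1, 0.5, 0.1]
grip_width: 0.0001
```

>>> carry_out(
  moves=[
    {"wx": 0,"wy": 0,"wz": 0,"tx": 0.01,"ty": 0,"tz": 0,"gripper": 1},
    {"wx": 0,"wy": 0,"wz": 0,"tx": 0.01,"ty": 0,"tz": 0,"gripper": 1},
  ],
)

```text
time_s: 13.65
eef_pos: [0.5489, 0.1456, 0.0545]
ee_rot: [2.145, 1.57, 2.128]
force: [-0.7, 0.1, 0.2]
grip_width: -0.0001
```

>>> carry_out(
  moves=[
    {"wx": 0,"wy": 0,"wz": 0,"tx": 0.01,"ty": -0.006,"tz": 0.003,"gripper": 1},
    {"wx": 0,"wy": 0,"wz": 0,"tx": 0.01,"ty": -0.006,"tz": 0.003,"gripper": 1},
  ],
)

```text
time_s: 13.85
eef_pos: [0.5503, 0.1437, 0.0518]
ee_rot: [0.965, 1.57, 0.947]
force: [-0.0, 0.7, 0.5]
grip_width: -0.0004
```

>>> carry_out(
  moves=[
    {"wx": 0,"wy": 0,"wz": 0,"tx": 0.01,"ty": 0,"tz": 0,"gripper": 1},
    {"wx": 0,"wy": 0,"wz": 0,"tx": 0.01,"ty": 0,"tz": 0,"gripper": 1},
  ],
)

```text
time_s: 14.05
eef_pos: [0.5505, 0.1438, 0.0492]
ee_rot: [0.5, 1.569, 0.482]
force: [-0.4, -0.5, 4.2]
grip_width: -0.0003
```

>>> carry_out(
  moves=[
    {"wx": 0,"wy": 0,"wz": 0,"tx": 0.01,"ty": 0,"tz": 0,"gripper": 1},
    {"wx": 0,"wy": 0,"wz": 0,"tx": 0.01,"ty": 0,"tz": 0,"gripper": 1},
  ],
)

```text
time_s: 14.25
eef_pos: [0.5506, 0.1438, 0.0462]
ee_rot: [0.487, 1.569, 0.47]
force: [-0.2, -1.5, 5.3]
grip_width: 0.0004
```

```bash
python3 tip.py 18
```

```text
t 14.25 p [0.5506 0.1438 0.0462] F [-0.15 -1.46  5.29] w 0.0004
[[ 0.001  0.017  1.   ]
 [ 0.001  1.    -0.017]
 [-1.     0.001  0.001]]
[ 0.0683  0.5307 -0.4944  1.6548  0.2843  1.0268 -0.5338]
top origin 186 203 tcp [280 285]
scene origin 284 191 tcp [280 281]
```

View pics/scene18.png

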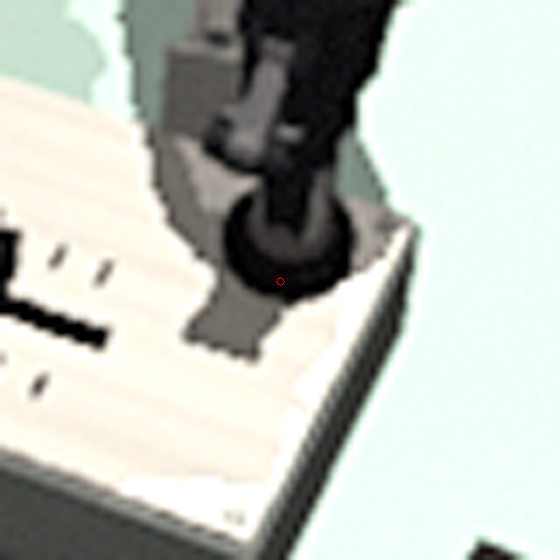

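>>> carry_out(
  moves=[
    {"wx": 0,"wy": 0,"wz": 0,"tx": 0.01,"ty": 0,"tz": 0,"gripper": 1},
    {"wx": 0,"wy": 0,"wz": 0,"tx": 0.01,"ty": 0,"tz": 0,"gripper": 1},
  ],
)

```text
time_s: 14.55
eef_pos: [0.5507, 0.1439, 0.0455]
ee_rot: [-0.054, 1.569, -0.071]
force: [-3.6, -1.7, 16.4]
grip_width: -0.0
```

>>> carry_out(
  moves=[
    {"wx": 0,"wy": 0,"wz": 0,"tx": 0.01,"ty": 0,"tz": 0,"gripper": 1},
    {"wx": 0,"wy": 0,"wz": 0,"tx": 0.01,"ty": 0,"tz": 0,"gripper": 1},
  ],
)

```text
time_s: 14.75
eef_pos: [0.5508, 0.1438, 0.0452]
ee_rot: [-0.382, 1.568, -0.4]
force: [-8.6, -4.8, 29.2]
grip_width: -0.0002
```

>>> carry_out(
  moves=[
    {"wx": 0,"wy": 0,"wz": 0,"tx": 0.005,"ty": 0,"tz": 0,"gripper": 1},
    {"wx": 0,"wy": 0,"wz": 0,"tx": 0.005,"ty": 0,"tz": 0,"gripper": 1},
  ],
)

```text
time_s: 14.95
eef_pos: [0.5509, 0.1439, 0.0451]
ee_rot: [-0.425, 1.567, -0.442]
force: [-11.9, -5.2, 34.7]
grip_width: -0.0
```

```bash
python3 tip.py 19
```

```text
t 14.95 p [0.5509 0.1439 0.0451] F [-11.87  -5.18  34.73] w -0.0
[[ 0.003  0.017  1.   ]
 [-0.002  1.    -0.017]
 [-1.    -0.002  0.003]]
[ 0.0663  0.5316 -0.4939  1.6567  0.2884  1.0235 -0.538 ]
top origin 186 203 tcp [280 285]
scene origin 284 191 tcp [280 283]
```

View pics/scene19.png

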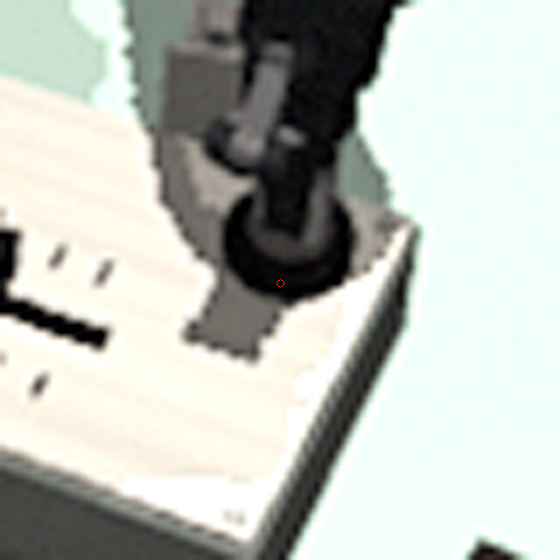

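>>> carry_out(
  moves=[
    {"wx": 0,"wy": 0,"wz": 0,"tx": -0.03,"ty": 0,"tz": 0,"gripper": 1},
    {"wx": 0,"wy": 0,"wz": 0,"tx": -0.1,"ty": 0,"tz": 0,"gripper": 1},
    {"wx": 0,"wy": 0,"wz": 0,"tx": -0.2,"ty": 0,"tz": 0,"gripper": 1},
    {"wx": 0,"wy": 0,"wz": 0,"tx": -0.35,"ty": 0,"tz": 0,"gripper": 1},
    {"wx": 0,"wy": 0,"wz": 0,"tx": -0.5,"ty": 0,"tz": 0,"gripper": 1},
  ],
)

```text
time_s: 15.55
eef_pos: [0.5489, 0.1439, 0.1887]
ee_rot: [2.858, 1.568, 2.842]
force: [1.2, -0.1, 0.3]
grip_width: -0.0002
```

>>> carry_out(
  moves=[
    {"wx": 0,"wy": 0,"wz": 0,"tx": 0,"ty": 0.14,"tz": 0,"gripper": 1},
    {"wx": 0,"wy": 0,"wz": 0,"tx": 0,"ty": 0.28,"tz": -0.1,"gripper": 1},
    {"wx": 0,"wy": 0,"wz": 0,"tx": 0,"ty": 0.4,"tz": -0.2,"gripper": 1},
    {"wx": 0,"wy": 0,"wz": 0,"tx": 0,"ty": 0.5,"tz": -0.3,"gripper": 1},
    {"wx": 0,"wy": 0,"wz": 0,"tx": 0,"ty": 0.5,"tz": -0.3,"gripper": 1},
  ],
)

```text
time_s: 16.05
eef_pos: [0.4551, 0.3033, 0.1887]
ee_rot: [2.193, 1.564, 2.191]
force: [0.3, -0.1, -0.2]
grip_width: -0.0001
```

>>> carry_out(
  moves=[
    {"wx": 0,"wy": 0,"wz": 0,"tx": 0,"ty": 0,"tz": 0,"gripper": 1},
    {"wx": 0,"wy": 0,"wz": 0,"tx": 0,"ty": 0,"tz": 0,"gripper": 1},
    {"wx": 0,"wy": 0,"wz": 0,"tx": 0,"ty": 0,"tz": 0,"gripper": 1},
  ],
)

```text
time_s: 16.35
eef_pos: [0.464, 0.2935, 0.188]
ee_rot: [-0.936, 1.571, -0.957]
force: [0.7, -0.4, -0.4]
grip_width: -0.0002
```

```bash
python3 pic.py 20; python3 -c "
from h import *
st()
cv2.imwrite('pics/top21.png',bot.get_image('top')[:,:,::-1])"
```

```text
t 16.45 p [0.4637 0.294  0.1882] F [ 0.19  0.07 -0.54] w 0.0
[[ 0.    0.02  1.  ]
 [ 0.    1.   -0.02]
 [-1.    0.    0.  ]]
```

View pics/scene20.png

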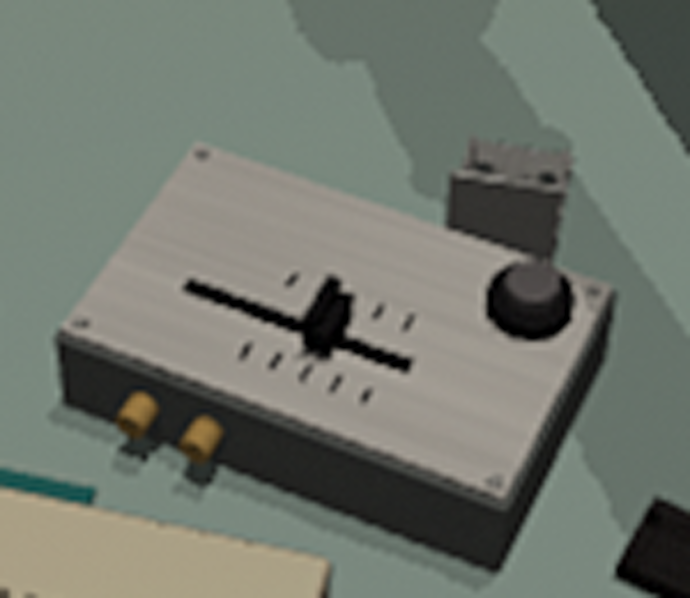

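View pics/top21.png

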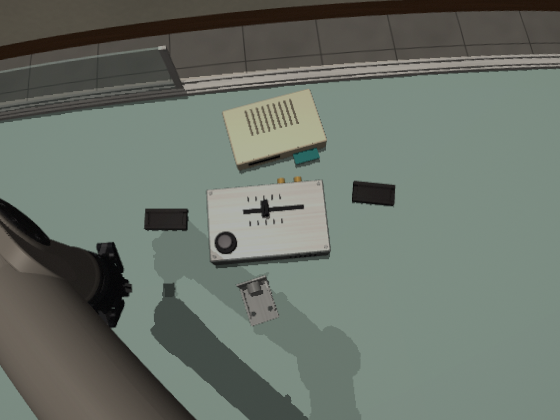

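The lever is still on the middle tick pair at (325,318) in the enlarged scene view. The button is up again at (530,285), the bystanders sit at their starting pixels and the arm is clear, so I am handing in.

```bash
python3 -c "
from plant import bot
print(bot.sign_off())"
```

```text
the job is handed in; nothing more can be done
None
```

The lever is set in the third detent, the test button was pressed after that and came back up, and the job is handed in. It took about 16.5 s of the 67 s.

- **Lever:** I pushed its rear wall with the shut fingertips in small steps and counted three clicks. At each one the force rose to about 6 N and then dropped to zero. After backing off, both cameras showed the lever on the middle tick pair.
- **Button:** I pressed until it hit a hard stop at about 35 N, after an estimated 5 to 6 mm of travel. I judged that travel from the tool position and force, because the joint value cannot be read. The last pictures show it up again.
- **Bystanders:** The set-top box, bracket and both bezels are at their starting pixels in the last top view. The arm finished well clear, with contact force near zero.

**What disagreed:**
- **Fingertips:** They stood about 20 to 30 mm behind the reported TCP: about 20 mm measured from two views, and about 31 mm from where the button was touched. I took heights from pictures and contact force instead of the reported TCP.
- **Panel height:** The cameras put the panel at 52 to 58 mm (fit 54 mm), against the stated 60 mm.

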